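# Clear the stone stand and set the honing stones on it

### The arm

A 6-joint arm with a two-finger parallel gripper is mounted at the origin on a cart in front of the work surface, level with it; the furniture and walls round the work are solid. World frame = base frame: x ahead of the robot, y to its left, z up, the work surface at z = 0. Lengths are in m, angles in rad, forces in N, time in s.
With the tool pointing down it reaches from about 0.3 to 0.825 m from the base axis. Payload 5.4 kg.
Tool frame: the origin (TCP) lies at the very end of the fingers, on their centre line; the grasp point (between the pads) lies 19 mm behind it (grip_depth is the z of the grasp point in the tool frame, in m); z points along the fingers, y is the direction in which the jaws open and shut (so a half turn about z gives the same grasp; the last joint's range is limited). The gripper opens to 92 mm and grips with 3 to 60 N. Pads are 20 mm wide; open, the fingers measure 128 mm over their backs; the gripper's body (75 mm by 189 mm) begins 69 mm behind the grasp point.
Start: joints at [-1.376, 0.158, 1.597, -0, 1.386, -0.21], TCP at [0.226, -0.529, 0.215] pointing down, gripper open.
Joint ranges: [-2.91, 2.91], [-0.94, 2.29], [0.18, 2.7], [-1.29, 4.43], [0.17, 2.64], [-3, 3]. Speed limits (rad/s): [2.57, 2.57, 3.14, 3.14, 3.14, 3.14].

### API

Orientations are given as a unit quaternion [x, y, z, w].
In Python, from station import * gives the robot as it stands. The module is installed in compiled form; this text tells all that it offers.
- The arm moves only by the tool arm_command, never from a script. Its argument "increments" is a list of rows, each an object of numbers: "tx", "ty", "tz": the shift along the tool's x, y, z in mm; "wx", "wy", "wz": the turn, a rotation vector about the tool's x, y, z in rad; "fingers": the finger opening in mm, from 0 to 91.9. A call has 1 to 5 rows; each row shifts and turns the commanded pose from where the row before left it, along the tool's axes as they then stand; what a row does not reach is not made up. A row lasts 1/8 s, in which the tool goes at most 62.5 mm and 10.7 degrees, less where a joint would pass 70% of its speed; a pose out of reach is approached as far as the arm can. A call with a gripper value outside its range is refused whole. The fingers move at their own pace and stop on an object; "squeeze" is the grip in N (left out, the last holds). Time passes only in rows, so rows that do not move let the fingers close. It gives the time, the measured TCP pose, the force and the opening at its end, in the units of the state.
- sense(): the state, without advancing time (a new reading comes with each control period).
- get_image(name): name is "side" or "top"; returns a dict with "img" (384x512x3 uint8, red, green, blue), "depth" (384x512 float32, m along the optical axis (not along the pixel's ray), 0 where there is no reading), "fx", "fy", "cx", "cy" (pixels), "world_to_cam" (4x4, takes a point from world to camera coordinates). Camera axes: x right, y down, z forward; pixel columns grow to the right and rows downward; lengths in m; the calibration is good to about 2 mm. A picture is of the moment at which its call begins.
- hand_in(): hands the job in, once; it reports no verdict.
The state is a dict: "time_s": time; "joint_pos": joint angles; "joint_velocities": joint speeds; "tau": joint torques, N m; "position": TCP position; "orientation": TCP orientation; "wrist_force": force on the tool from outside, world axes, zero at the start; "torque": the same for the moment, N m; "grip_width": opening from 0.0 (shut) to 1.0 (fully open).
Only numpy, scipy, OpenCV 4.12 (cv2) and the standard library are available. Lean on these libraries where they do the work, as an engineer would, in place of code of your own. Each camera call takes 0.05 s, during which the arm holds its last target.

### The job

Take the wooden scraper block in the gripper and wipe all the wood chips off the sloping deck of the stone stand, along the cleat and over its end into the metal chip tray (wipe the chips, do not pick them up), then stand the scraper block back on its cork mat. After that lay every honing stone flat on the cleared deck, its length running straight up the slope and its lower end right against the cleat, wholly on the deck and side by side. Leave the mug standing where it is.

Things in the scene. Friction and masses are not known exactly. Their poses are not given: they have to be found in the camera images.
- deck: sloping top board of the wooden stone stand (fixed), 330 wide, 150 mm from cleat to top edge, rising 15 degrees, low edge towards the robot, 10 mm thick; both ends open. Origin: on the board's upper face, midway along the foot of the cleat (40 mm above the table). x points up the slope, y along the cleat, z square out of the board. The dark cleat, 14 high and 14 mm thick, runs the full width along the low edge, on the side x < 0
- chip_tray: low open dark metal tray (fixed), 150x100x24 mm outside, 3 mm walls, against one end of the stand (left or right by turns), its long side along the stand's end and its near wall tucked 10 mm under the end of the deck, so that what is pushed off that end of the deck drops into it. Origin: centre of its underside; x long side, y across, z up. At the other end of the stand lies a fixed strop block
- mat: cork mat (fixed) on the table to the robot's right (y < 0), 130x100x4 mm, place of the scraper block. Origin: centre of underside; x long side, y short side, z up
- scraper: wooden scraper block standing on its sole: sole 92x30x16 mm in pale wood, on it a dark grip 82 long, 22 thick, reaching to 52 mm above the underside; 150 g. Origin: centre of its underside; x along its length, y across its thickness (grip it across y above the sole), z up
- stone1: black rectangular honing stone, 28x63x19 mm, about 120 g, lying flat on the table at the start. Origin: centre of underside; y along its 63 mm length, x across its 28 mm width, z up. All stones are alike; may be absent
- stone2: black rectangular honing stone, 28x63x19 mm, about 120 g, lying flat on the table at the start. Origin: centre of underside; y along its 63 mm length, x across its 28 mm width, z up. All stones are alike; may be absent
- stone3: black rectangular honing stone, 28x63x19 mm, about 120 g, lying flat on the table at the start. Origin: centre of underside; y along its 63 mm length, x across its 28 mm width, z up. All stones are alike; may be absent
- stone4: black rectangular honing stone, 28x63x19 mm, about 120 g, lying flat on the table at the start. Origin: centre of underside; y along its 63 mm length, x across its 28 mm width, z up. All stones are alike; may be absent
- chip1: wood chip, a knocked-off bit 24x16x10 mm, 12 g, lying loose on the deck within 75 mm of the cleat and within 115 mm of the middle of the deck. Origin: centre of underside. May be absent
- chip2: wood chip, a knocked-off bit 20x18x11 mm, 12 g, lying loose on the deck within 75 mm of the cleat and within 115 mm of the middle of the deck. Origin: centre of underside. May be absent
- chip3: wood chip, a knocked-off bit 26x14x9 mm, 12 g, lying loose on the deck within 75 mm of the cleat and within 115 mm of the middle of the deck. Origin: centre of underside. May be absent
- chip4: wood chip, a knocked-off bit 22x15x12 mm, 12 g, lying loose on the deck within 75 mm of the cleat and within 115 mm of the middle of the deck. Origin: centre of underside. May be absent
- chip5: wood chip, a knocked-off bit 19x17x9 mm, 12 g, lying loose on the deck within 75 mm of the cleat and within 115 mm of the middle of the deck. Origin: centre of underside. May be absent
- mug: white mug with a handle, 83 mm wide, 93 mm tall, loose on the table at the left, not part of the job. Origin: centre of underside, z up

How it is judged:
By the outcome, as a careful person would: the job done as asked, in the order asked, and still so for the second after the job is handed in, with the robot touching nothing.
Of stone1, stone2, stone3, stone4 only 3 to 4 are there at a start; the rules pass over those that are not, and their reading is None.
Of chip1, chip2, chip3, chip4, chip5 only 3 to 5 are there at a start; the rules pass over those that are not, and their reading is None.
At some moment in a run one of stone1, stone2, stone3, stone4 may be knocked a few centimetres aside while the robot is not near it.
Once in a run the grip may slacken for a moment while it holds something.
It also fails if it takes over 210 s, if anything falls off the work surface, if the arm or the gripper's body presses on something with over 40 N, if the wrist force passes 120 N, or if a joint passes its speed limit or range.

## Working session

There is one attempt and no reset: what is moved stays moved. The work goes in short steps, Python scripts to look and compute and a tool call to move; the robot and the scene stay as the last step left them, time stands still between calls to the robot, and variables do not carry over. Pictures are saved under pics/ and viewed, and the job is handed in when it is done.

Besides the shell and the picture viewer there is one more tool, called after ">>>" in YAML: its name, and indented under it one key for each argument. arm_command: Moves the arm, as the interface text tells. Its arguments: {"type":"object","properties":{"increments":{"type":"array","items":{"type":"object","properties":{"tx":{"type":"number"},"ty":{"type":"number"},"tz":{"type":"number"},"wx":{"type":"number"},"wy":{"type":"number"},"wz":{"type":"number"},"fingers":{"type":"number"}}}},"squeeze":{"type":"number"}},"required":["increments"]}

```bash
mkdir -p pics; cat > h.py <<'E'
from station import *
import numpy as np, cv2
from scipy.spatial.transform import Rotation as R
def snap(n,tag):
    d=get_image(n); cv2.imwrite(f'pics/{tag}_{n}.png',cv2.cvtColor(d['img'],cv2.COLOR_RGB2BGR)); np.savez(f'pics/{tag}_{n}.npz',**d); return d
def w2p(d,p):
    T=d['world_to_cam']; c=T[:3,:3]@np.asarray(p,float)+T[:3,3]
    return d['fx']*c[0]/c[2]+d['cx'], d['fy']*c[1]/c[2]+d['cy'], c[2]
def cloud(d):
    h,w=d['depth'].shape; u,v=np.meshgrid(np.arange(w),np.arange(h)); z=d['depth'].astype(float)
    c=np.stack([(u-d['cx'])/d['fx']*z,(v-d['cy'])/d['fy']*z,z],-1)
    T=d['world_to_cam']; return (c-T[:3,3])@T[:3,:3]
E
python3 - <<'E'
from h import *
s=sense(); print(s)
for n in('top','side'):
    d=snap(n,'a'); print(n,d['fx'],d['cx'],d['cy'],(-d['world_to_cam'][:3,:3].T@d['world_to_cam'][:3,3]).round(3),d['world_to_cam'][:3,:3].round(3).tolist())
E
```

```text
{'time_s': 0.0, 'joint_pos': array([-1.37611494e+00,  1.59039243e-01,  1.59819420e+00,  2.08798531e-05,
        1.38619918e+00, -2.10071946e-01]), 'joint_velocities': array([-0.00011514, -0.00045527, -0.00065214,  0.00144006,  0.00019414,
        0.00137996]), 'tau': array([-3.82663702e-04, -3.85561538e+01, -3.22111309e+01,  7.00060395e-02,
        3.77088203e-02, -1.31609618e-04]), 'position': array([ 0.22631132, -0.52792688,  0.21364348]), 'orientation': array([ 9.79591612e-01,  2.00996088e-01,  1.73399432e-05, -9.19877185e-04]), 'wrist_force': array([-0.19616081,  0.11953611, -0.14355377]), 'torque': array([-0.02649035,  0.01651455,  0.02465329]), 'grip_width': 0.9970493955263398}
top 450.57698292675025 260.0207001370048 188.10177501793572 [ 0.304 -0.028  1.338] [[-0.005, -1.0, 0.006], [-0.979, 0.004, -0.202], [0.202, -0.007, -0.979]]
side 472.39895800432123 258.39976132245744 192.09373692363815 [-0.046  0.838  0.821] [[-0.825, -0.565, -0.02], [-0.325, 0.503, -0.801], [0.462, -0.654, -0.599]]
```

View pics/a_top.png

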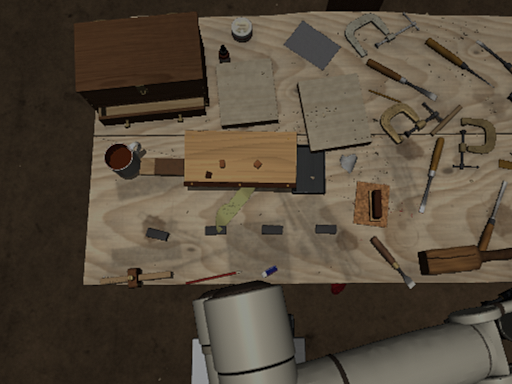

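View pics/a_side.png

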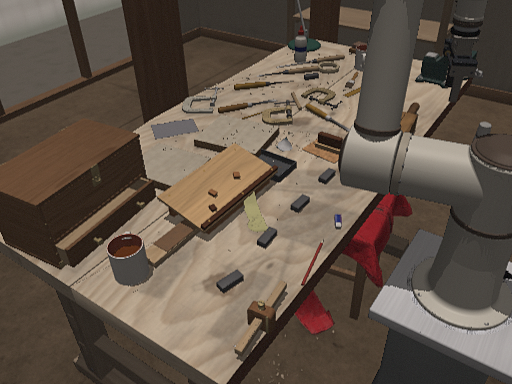

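The top view shows the tray at the right end of the deck (310,168), scraper on the mat (376,205), four stones (row ~230), chips near (222,163), (257,164), (209,175), strop on the left, and mug at (121,157). I'll zoom in on the deck and measure.

```bash
python3 - <<'E'
import numpy as np,cv2
from h import cloud
d=dict(np.load('pics/a_top.npz')); 
im=cv2.cvtColor(d['img'],cv2.COLOR_RGB2BGR)
cv2.imwrite('pics/a_topz.png',cv2.resize(im[120:250,130:400],None,fx=2.9,fy=2.9,interpolation=cv2.INTER_CUBIC))
s=dict(np.load('pics/a_side.npz')); im2=cv2.cvtColor(s['img'],cv2.COLOR_RGB2BGR)
cv2.imwrite('pics/a_sidez.png',cv2.resize(im2[125:300,140:360],None,fx=3.4,fy=3.4,interpolation=cv2.INTER_CUBIC))
P=cloud(d)
for (u,v) in [(240,140),(240,160),(240,175),(190,150),(290,150),(240,184),(240,188),(310,180),(310,150),(376,205),(376,195),(376,216),(360,190),(157,234),(216,230),(271,230),(325,229),(120,200)]:
    print((u,v),P[v,u].round(4))
E
```

```text
(240, 140) [0.71   0.0216 0.0729]
(240, 160) [0.6537 0.022  0.057 ]
(240, 175) [0.6104 0.0221 0.0486]
(190, 150) [0.6821 0.1682 0.0661]
(290, 150) [ 0.6815 -0.1251  0.0646]
(240, 184) [0.5817 0.0218 0.0562]
(240, 188) [0.5804 0.0237 0.0052]
(310, 180) [ 0.6049 -0.1888  0.0026]
(310, 150) [ 0.6958 -0.1899  0.0154]
(376, 205) [ 0.5186 -0.3717  0.0533]
(376, 195) [ 0.5464 -0.3711  0.0619]
(376, 216) [ 0.4858 -0.3686  0.058 ]
(360, 190) [ 0.5733 -0.3395  0.0022]
(157, 234) [0.4413 0.2654 0.0182]
(216, 230) [0.4521 0.0929 0.0197]
(271, 230) [ 0.4513 -0.0682  0.0194]
(325, 229) [ 0.4535 -0.2267  0.0195]
(120, 200) [ 0.547   0.3863 -0.0049]
```

View pics/a_topz.png

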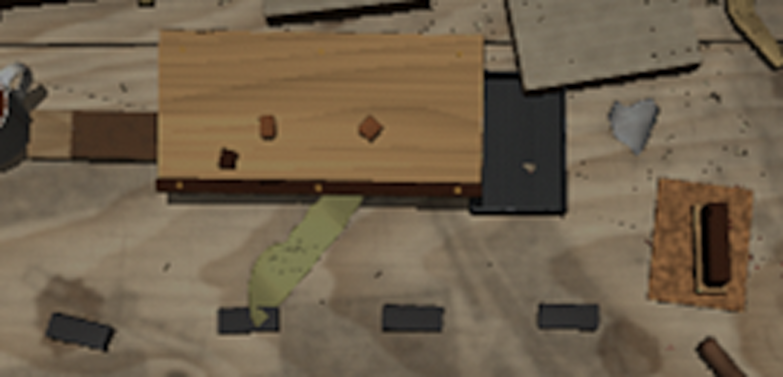

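View pics/a_sidez.png

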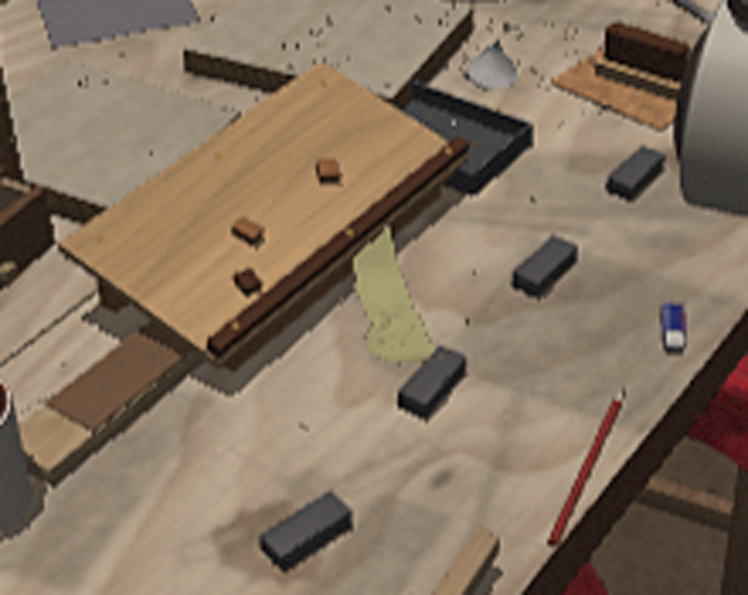

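```bash
cat > meas.py <<'E'
from h import *
def ray(d,u,v,n,c):
    T=d['world_to_cam'];o=-T[:3,:3].T@T[:3,3];r=T[:3,:3].T@np.array([(u-d['cx'])/d['fx'],(v-d['cy'])/d['fy'],1.])
    n=np.asarray(n,float);return o+r*((c-n@o)/(n@r))
E
python3 - <<'E'
from meas import *
d=dict(np.load('pics/a_top.npz'));s=dict(np.load('pics/a_side.npz'))
for nm,dd in(('top',d),('side',s)):
    P=cloud(dd);
    m=(P[...,0]>.6)&(P[...,0]<.72)&(abs(P[...,1]-.02)<.15)&(P[...,2]>.035)&(P[...,2]<.1)
    Q=P[m];A=np.c_[Q[:,:2],np.ones(len(Q))];k=np.ones(len(Q),bool)
    for _ in range(6):
        c=np.linalg.lstsq(A[k],Q[k,2],rcond=None)[0];r=Q[:,2]-A@c;k=abs(r)<.004
    print(nm,c,np.degrees(np.arctan(np.hypot(c[0],c[1]))),np.degrees(np.arctan2(c[1],c[0])),r[k].std())
    # bumps
    R_=P[...,2]-(P[...,:2]@c[:2]+c[2])
    b=(m&(R_>.006)).astype(np.uint8);n,l,st,ce=cv2.connectedComponentsWithStats(b)
    for i in range(1,n):
        if st[i,4]>8: print(st[i],ce[i].round(1),np.median(P[l==i],0).round(4),np.median(R_[l==i]).round(4))
# deck contour in top by colour
hsv=cv2.cvtColor(d['img'],cv2.COLOR_RGB2HSV)
for (u,v) in [(240,140),(190,150),(240,125),(240,185),(300,140),(310,180),(157,234),(150,225),(222,163)]: print((u,v),hsv[v,u])
hs=cv2.cvtColor(s['img'],cv2.COLOR_RGB2HSV)
for (u,v) in [(230,270),(267,237),(250,285)]: print((u,v),hs[v,u])
E
```

```text
top [ 0.26728401 -0.00672182 -0.1178237 ] 14.968954138173148 -1.440605637107506 0.0020167219534693993
[220 160   6   8  39] [222.1 163.5] [0.6417 0.0741 0.065 ] 0.0119
[254 160   8   9  41] [257.5 164.1] [ 0.6396 -0.0308  0.064 ] 0.0115
[206 172   6   7  32] [208.6 174.9] [0.6097 0.1125 0.0542] 0.01
side [ 0.26634842 -0.00582743 -0.11956975] 14.917802568964131 -1.2533736181258202 0.0016962415217312112
[233 172   7   6  36] [236.1 174.4] [ 0.6397 -0.0248  0.0614] 0.0111
[208 189  10   8  42] [212.5 192.4] [0.6419 0.0779 0.0621] 0.0117
[209 204   8   7  33] [212.4 207. ] [0.6112 0.1165 0.0522] 0.0097
(240, 140) [ 16 126 134]
(190, 150) [ 17 126 132]
(240, 125) [ 17 209  11]
(240, 185) [ 17 166 100]
(300, 140) [ 18  77 106]
(310, 180) [ 0  0 41]
(157, 234) [15 11 46]
(150, 225) [ 16  83 101]
(222, 163) [ 12 163 100]
(230, 270) [ 15  59 146]
(267, 237) [170   9  82]
(250, 285) [ 15  59 135]
```

```bash
python3 - <<'E'
from meas import *
d=dict(np.load('pics/a_top.npz'));s=dict(np.load('pics/a_side.npz'))
n=np.array([-.267,.0063,1.]);
P=cloud(d);hsv=cv2.cvtColor(d['img'],cv2.COLOR_RGB2HSV)
for nm,dd,box in(('top',d,(160,110,330,215)),('side',s,(150,130,300,250))):
    P=cloud(dd);c=-0.1178 if nm=='top' else -.1196
    r=P@n-c
    m=((abs(r)<.02)&(P[...,2]>.03)&(P[...,0]>.55)&(P[...,0]<.8)&(abs(P[...,1]-.02)<.25)).astype(np.uint8)
    # deck incl. cleat and chips, via depth
    n_,l,st,ce=cv2.connectedComponentsWithStats(m); i=1+st[1:,4].argmax();m=(l==i).astype(np.uint8)
    ct=max(cv2.findContours(m,0,cv2.CHAIN_APPROX_NONE)[0],key=cv2.contourArea)
    q=cv2.approxPolyDP(ct,6,True)[:,0]
    print(nm,[ (tuple(x),ray(dd,x[0],x[1],n,c).round(4).tolist()) for x in q])
    # color edge cleat
g=d['img'].astype(int).sum(2)
for u in range(188,296,12):
    col=g[176:196,u]; print(u,col.tolist())
E
```

```text
top [((np.int32(185), np.int32(131)), [0.7366, 0.1826, 0.0777]), ((np.int32(185), np.int32(186)), [0.5807, 0.1847, 0.0361]), ((np.int32(296), np.int32(187)), [0.5761, -0.1427, 0.0369]), ((np.int32(296), np.int32(132)), [0.7321, -0.1426, 0.0786])]
side [((np.int32(277), np.int32(167)), [0.583, -0.1509, 0.037]), ((np.int32(234), np.int32(143)), [0.7328, -0.1407, 0.0769]), ((np.int32(157), np.int32(198)), [0.7369, 0.1895, 0.076]), ((np.int32(204), np.int32(232)), [0.5814, 0.1912, 0.0344])]
188 [335, 334, 324, 334, 303, 175, 57, 80, 80, 64, 82, 132, 124, 104, 248, 397, 382, 372, 372, 373]
200 [341, 338, 334, 327, 334, 258, 51, 74, 80, 84, 106, 142, 144, 117, 233, 365, 343, 339, 348, 355]
212 [373, 362, 348, 332, 333, 252, 29, 72, 76, 78, 92, 114, 142, 118, 247, 379, 354, 349, 359, 374]
224 [346, 346, 336, 329, 332, 257, 47, 46, 77, 79, 77, 111, 147, 123, 248, 377, 341, 334, 334, 325]
236 [343, 340, 329, 329, 333, 266, 108, 65, 74, 78, 76, 96, 127, 108, 193, 308, 299, 302, 327, 331]
248 [343, 339, 331, 326, 332, 291, 160, 60, 79, 79, 46, 168, 287, 272, 268, 269, 266, 276, 283, 285]
260 [343, 326, 310, 324, 326, 333, 253, 54, 77, 80, 74, 94, 136, 142, 120, 216, 319, 300, 306, 304]
272 [334, 318, 310, 312, 323, 341, 254, 33, 81, 87, 80, 87, 126, 141, 103, 221, 351, 339, 338, 338]
284 [327, 322, 306, 307, 315, 345, 269, 66, 84, 84, 75, 68, 94, 118, 104, 92, 206, 324, 316, 321]
```

```bash
python3 - <<'E'
from meas import *
d=dict(np.load('pics/a_top.npz'))
n=np.array([-.267,.0055,1.]);g=d['img'].astype(float).sum(2)
pts=[];pt2=[]
for u in range(188,294,3):
    col=g[176:186,u];thr=200;k=np.argmax(col<thr);
    if k==0: continue
    v=176+k-1+(col[k-1]-thr)/(col[k-1]-col[k]); pts.append(ray(d,u,v,n,-.1178))
    col=g[124:142,u];k=np.argmax(col>230);v=124+k-1+(230-col[k-1])/(col[k]-col[k-1]);pt2.append(ray(d,u,v,n,-.1178))
for p in(pts,pt2):
    p=np.array(p);c=np.polyfit(p[:,1],p[:,0],1);r=p[:,0]-np.polyval(c,p[:,1]);k=abs(r)<.003;c=np.polyfit(p[k,1],p[k,0],1)
    print(np.degrees(np.arctan(c[0])),np.polyval(c,.021),p[k,2].mean(),r[k].std(),k.sum())
P=cloud(d)
# stones, dark-grey, saturation low, height > .01
for nm in('top','side'):
    d=dict(np.load(f'pics/a_{nm}.npz'));P=cloud(d);hsv=cv2.cvtColor(d['img'],cv2.COLOR_RGB2HSV)
    m=((hsv[...,2]<105)&(hsv[...,1]<60)&(P[...,2]>.008)&(P[...,2]<.03)&(P[...,0]>.35)&(P[...,0]<.55)&(abs(P[...,1])<.4)).astype(np.uint8)
    N,l,st,ce=cv2.connectedComponentsWithStats(m)
    for i in range(1,N):
        if st[i,4]<30: continue
        ct=cv2.findContours((l==i).astype(np.uint8),0,2)[0][0][:,0]
        w=np.array([ray(d,a,b,[0,0,1],.019)[:2] for a,b in np.argwhere(l==i)[:,::-1]],np.float32)
        print(nm,st[i].tolist(),'rect',cv2.minAreaRect(w),np.median(P[l==i],0).round(4))
E
```

```text
1.218375186906624 0.592265844949014 0.040218441898202416 0.00039510666697065025 34
 ** On entry to DLASCL parameter number  4 had an illegal value
 ** On entry to DLASCL parameter number  4 had an illegal value
 ** On entry to DLASCL parameter number  4 had an illegal value
 ** On entry to DLASCL parameter number  4 had an illegal value
 ** On entry to DLASCL parameter number  5 had an illegal value
 ** On entry to DLASCL parameter number  4 had an illegal value<stdin>:9: RuntimeWarning: divide by zero encountered in scalar divide
meas.py:4: RuntimeWarning: invalid value encountered in matmul
  n=np.asarray(n,float);return o+r*((c-n@o)/(n@r))
Traceback (most recent call last):
numpy.linalg.LinAlgError: SVD did not converge in Linear Least Squares
```

```bash
cat >> meas.py <<'E'
YAW=np.radians(-1.22); O=np.array([.592,.021,.040])
RD=(R.from_euler('z',YAW)*R.from_euler('y',-np.radians(15))).as_matrix()
def D(p): return O+RD@np.asarray(p,float)      # deck->world
def Di(p): return RD.T@(np.asarray(p,float)-O)
def stones(tag,views=('top','side')):
  for nm in views:
    d=dict(np.load(f'pics/{tag}_{nm}.npz'));P=cloud(d);hsv=cv2.cvtColor(d['img'],cv2.COLOR_RGB2HSV)
    m=((hsv[...,2]<105)&(hsv[...,1]<60)&(P[...,2]>.010)&(P[...,2]<.028)&(P[...,0]>.35)&(P[...,0]<.55)&(abs(P[...,1])<.4)).astype(np.uint8)
    N,l,st,ce=cv2.connectedComponentsWithStats(m)
    for i in range(1,N):
        if st[i,4]<30: continue
        mm=(l==i)&(P[...,2]>.015)
        ct=cv2.findContours((l==i).astype(np.uint8),0,2)[0][0][:,0]
        w=np.array([ray(d,a,b,[0,0,1],.019)[:2] for b,a in np.argwhere(mm)],np.float32)
        r=cv2.minAreaRect(w); w0=w-w.mean(0); ev,V=np.linalg.eigh(w0.T@w0); a=np.degrees(np.arctan2(V[1,1],V[0,1]))%180
        print(nm,st[i].tolist(),'c',w.mean(0).round(4),'ang',a.round(1),'rect',np.round(r[0],4),np.round(r[1],4),round(r[2],1),'z',np.median(P[mm][:,2]).round(4))
E
python3 - <<'E'
from meas import *
stones('a')
for nm in('top','side'):
    d=dict(np.load(f'pics/a_{nm}.npz'));P=cloud(d)
    print('tray z by x', nm)
    m=((P[...,2]>.044)&(P[...,2]<.07)&(P[...,0]>.4)&(P[...,0]<.65)&(P[...,1]<-.28)&(P[...,1]>-.48)).astype(np.uint8)
    N,l,st,ce=cv2.connectedComponentsWithStats(m)
    for i in range(1,N):
        if st[i,4]<20: continue
        w=np.array([ray(d,a,b,[0,0,1],.056)[:2] for b,a in np.argwhere(l==i)],np.float32)
        w0=w-w.mean(0); ev,V=np.linalg.eigh(w0.T@w0); a=np.degrees(np.arctan2(V[1,1],V[0,1]))%180
        print(nm,st[i].tolist(),w.mean(0),a,cv2.minAreaRect(w),np.median(P[l==i],0))
    # mat: height 2-8mm orange
    hsv=cv2.cvtColor(d['img'],cv2.COLOR_RGB2HSV); print(hsv[190,360])
    m=((hsv[...,0]>8)&(hsv[...,0]<16)&(hsv[...,1]>110)&(hsv[...,2]>80)&(P[...,0]>.4)&(P[...,0]<.65)&(P[...,1]<-.28)&(P[...,1]>-.48)).astype(np.uint8)
    w=np.array([ray(d,a,b,[0,0,1],.004)[:2] for b,a in np.argwhere(m>0)],np.float32)
    print('mat',len(w),cv2.minAreaRect(w) if len(w) else 0)
E
```

```text
top [262, 225, 21, 9, 176] c [ 0.4531 -0.0705] ang 87.7 rect [ 0.4543 -0.0712] [0.0588 0.0235] 89.7 z 0.0189
top [316, 225, 21, 9, 179] c [ 0.4541 -0.2297] ang 88.3 rect [ 0.4536 -0.2297] [0.0594 0.0235] 89.7 z 0.0184
top [205, 226, 21, 9, 144] c [0.4518 0.0983] ang 92.4 rect [0.4522 0.096 ] [0.0589 0.0235] 89.7 z 0.0187
top [146, 228, 23, 13, 177] c [0.4415 0.2662] ang 75.8 rect [0.4413 0.2652] [0.0623 0.0239] 75.8 z 0.0189
side [319, 168, 17, 13, 117] c [ 0.4536 -0.2226] ang 91.3 rect [ 0.4525 -0.2236] [0.0609 0.0247] 89.9 z 0.017
side [291, 195, 19, 16, 151] c [ 0.4538 -0.0636] ang 88.1 rect [ 0.4525 -0.0646] [0.0621 0.0254] 89.2 z 0.0171
side [257, 227, 20, 19, 190] c [0.4524 0.1005] ang 94.3 rect [0.4526 0.1011] [0.0278 0.0637] 4.7 z 0.017
side [216, 270, 28, 21, 267] c [0.4418 0.2716] ang 75.9 rect [0.4413 0.2716] [0.0604 0.0273] 73.6 z 0.0168
tray z by x top
top [373, 190, 10, 29, 232] [ 0.52232647 -0.37542903] 178.48544 ((0.5213480591773987, -0.3748215436935425), (0.024968214333057404, 0.08205965906381607), 89.12831115722656) [ 0.52159591 -0.37532467  0.05558978]
[ 14 144 108]
mat 985 ((0.5022023916244507, -0.3873826563358307), (0.13957275450229645, 0.18329477310180664), 82.15137481689453)
tray z by x side
side [318, 132, 25, 11, 140] [ 0.51882   -0.3627136] 178.08098 ((0.5181293487548828, -0.35997962951660156), (0.038273535668849945, 0.08578537404537201), 87.0142822265625) [ 0.52287856 -0.3689492   0.05198267]
[ 15  71 162]
mat 332 ((0.44448572397232056, -0.1683732569217682), (0.11863172054290771, 0.6575230360031128), 27.71190071105957)
```

```bash
cat >> meas.py <<'E'
def down(ang,tilt=0):
    """tool orientation: tool x at world angle ang(deg); tilt=15 -> square to deck"""
    M=np.array([[1,0,0],[0,-1,0],[0,0,-1.]])
    base=R.from_euler('z',np.radians(ang)).as_matrix()@M
    if tilt: 
        base=RD@R.from_euler('z',np.radians(ang)).as_matrix()@M   # ang relative to deck x
    return base
def go(pos,Rt):
    s=sense(); Rc=R.from_quat(s['orientation']).as_matrix(); p=s['position']
    rv=R.from_matrix(Rc.T@Rt).as_rotvec(); 
    print('t',round(s['time_s'],2),'pos',p.round(4),'F',s['wrist_force'].round(1),'M',s['torque'].round(2),'grip mm',round(s['grip_width']*92,1),'j',s['joint_pos'].round(2))
    print(' rotvec',rv.round(3),'shift in cur frame',(1000*Rc.T@(np.asarray(pos)-p)).round(1),'in target frame',(1000*Rt.T@(np.asarray(pos)-p)).round(1))
E
python3 - <<'E'
from meas import *
print([Di(x).round(4) for x in ([.6417,.0755,.065],[.6396,-.028,.064],[.61,.114,.0542])])
go([.521,-.373,.14],down(-1.5))
E
```

```text
[array([0.0533, 0.0555, 0.0116]), array([ 0.0532, -0.048 ,  0.0106]), array([0.0191, 0.0934, 0.0096])]
t 0.1 pos [ 0.2263 -0.528   0.2137] F [ 0.8  0.4 -0.1] M [-0.05 -0.01  0.01] grip mm 92.4 j [-1.38  0.16  1.6   0.    1.39 -0.21]
 rotvec [-0.002 -0.     0.431] shift in cur frame [331.9 -26.3  73.9] in target frame [ 290.5 -162.6   73.7]
```

>>> arm_command:
  increments:
    - {"wz": 0.144}
    - {"wz": 0.144}
    - {"wz": 0.143}
    - {"tx": 40,"ty": -22}
    - {"tx": 40,"ty": -22}

```text
validation failed for argument at $.in...
```

>>> arm_command:
  increments:
    - {"tx": 45,"ty": -25,"tz": 10}
    - {"tx": 45,"ty": -25,"tz": 15}
    - {"tx": 45,"ty": -25,"tz": 15}
    - {"tx": 40,"ty": -22,"tz": 15}
    - {"tx": 35,"ty": -20,"tz": 15}

```text
validation failed for argument at $.in...
```

```bash
python3 - <<'E'
from meas import *
snap('top','b');snap('side','b')
go([.521,-.373,.14],down(-1.5))
go([.521,-.373,.022],down(-1.5))
E
```

```text
t 0.2 pos [ 0.2264 -0.5282  0.214 ] F [-0.6 -0.2 -0.1] M [ 0.02  0.05 -0.05] grip mm 92.1 j [-1.38  0.16  1.6  -0.    1.39 -0.21]
 rotvec [-0.001  0.     0.431] shift in cur frame [331.9 -26.5  74.1] in target frame [ 290.5 -162.8   74. ]
t 0.2 pos [ 0.2264 -0.5282  0.214 ] F [-0.6 -0.2 -0.1] M [ 0.02  0.05 -0.05] grip mm 92.1 j [-1.38  0.16  1.6  -0.    1.39 -0.21]
 rotvec [-0.001  0.     0.431] shift in cur frame [331.9 -26.4 192.1] in target frame [ 290.5 -162.8  192. ]
```

View pics/b_side.png

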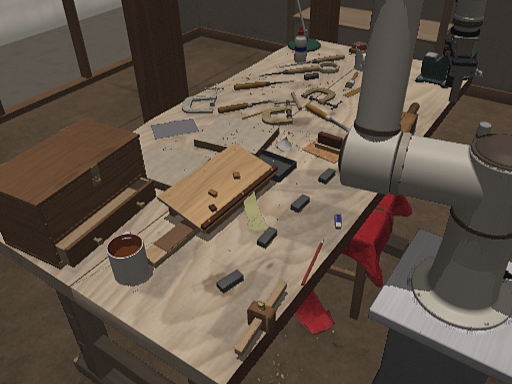

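The picture is unchanged, since both moves were refused. I'll try rows with every field filled in.

>>> arm_command:
  increments:
    - {"tx": 0,"ty": 0,"tz": 0,"wx": 0,"wy": 0,"wz": 0.144,"fingers": 90}
    - {"tx": 0,"ty": 0,"tz": 0,"wx": 0,"wy": 0,"wz": 0.144,"fingers": 90}
    - {"tx": 0,"ty": 0,"tz": 0,"wx": 0,"wy": 0,"wz": 0.143,"fingers": 90}
    - {"tx": 40,"ty": -22,"tz": 0,"wx": 0,"wy": 0,"wz": 0,"fingers": 90}
    - {"tx": 40,"ty": -22,"tz": 0,"wx": 0,"wy": 0,"wz": 0,"fingers": 90}
  squeeze: 20

```text
time_s: 0.82
position: [0.3081, -0.4862, 0.2144]
orientation: [1.0, -0.014, -0.0, -0.0]
wrist_force: [0.3, -0.2, -0.5]
grip_width: 0.976
```

>>> arm_command:
  increments:
    - {"tx": 42,"ty": -24,"tz": 15,"wx": 0,"wy": 0,"wz": 0,"fingers": 90}
    - {"tx": 42,"ty": -24,"tz": 15,"wx": 0,"wy": 0,"wz": 0,"fingers": 70}
    - {"tx": 42,"ty": -24,"tz": 15,"wx": 0,"wy": 0,"wz": 0,"fingers": 60}
    - {"tx": 42,"ty": -24,"tz": 15,"wx": 0,"wy": 0,"wz": 0,"fingers": 60}
    - {"tx": 42,"ty": -23,"tz": 14,"wx": 0,"wy": 0,"wz": 0,"fingers": 60}

```text
time_s: 1.45
position: [0.5218, -0.3721, 0.1398]
orientation: [1.0, -0.013, -0.0, -0.0]
wrist_force: [-0.4, 0.3, 0.5]
grip_width: 0.65
```

```bash
python3 - <<'E'
from meas import *
snap('side','c');snap('top','c')
go([.521,-.373,.024],down(-1.5))
E
```

```text
t 1.55 pos [ 0.5228 -0.3694  0.138 ] F [-0.9  1.1 -0. ] M [0.04 0.04 0.03] grip mm 60.0 j [-0.8   0.39  1.47  0.    1.28  0.79]
 rotvec [-0.004  0.002  0.005] shift in cur frame [ -1.6   4.1 114. ] in target frame [ -1.7   3.7 114. ]
```

View pics/c_side.png

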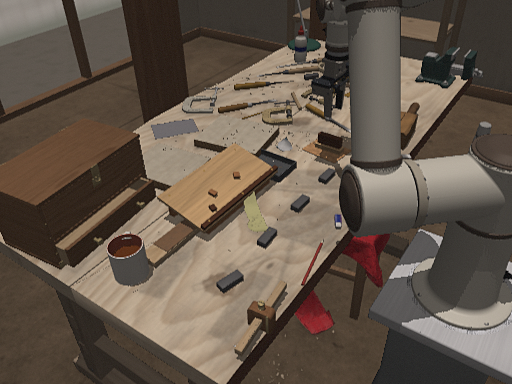

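The gripper is above the scraper (fingers at about (330,105), scraper at (330,143)). Descending.

>>> arm_command:
  increments:
    - {"tx": -2,"ty": 4,"tz": 35,"wx": 0,"wy": 0,"wz": 0,"fingers": 60}
    - {"tx": 0,"ty": 0,"tz": 35,"wx": 0,"wy": 0,"wz": 0,"fingers": 60}
    - {"tx": 0,"ty": 0,"tz": 28,"wx": 0,"wy": 0,"wz": 0,"fingers": 60}
    - {"tx": 0,"ty": 0,"tz": 10,"wx": 0,"wy": 0,"wz": 0,"fingers": 60}
    - {"tx": 0,"ty": 0,"tz": 4,"wx": 0,"wy": 0,"wz": 0,"fingers": 60}

```text
time_s: 2.17
position: [0.5183, -0.3776, 0.0288]
orientation: [1.0, -0.013, 0.0, 0.0]
wrist_force: [-0.2, -0.2, 0.2]
grip_width: 0.653
```

>>> arm_command:
  increments:
    - {"tx": 0,"ty": 0,"tz": 0,"wx": 0,"wy": 0,"wz": 0,"fingers": 15}
    - {"tx": 0,"ty": 0,"tz": 0,"wx": 0,"wy": 0,"wz": 0,"fingers": 15}
    - {"tx": 0,"ty": 0,"tz": 0,"wx": 0,"wy": 0,"wz": 0,"fingers": 15}
    - {"tx": 0,"ty": 0,"tz": 0,"wx": 0,"wy": 0,"wz": 0,"fingers": 15}
    - {"tx": 0,"ty": 0,"tz": 0,"wx": 0,"wy": 0,"wz": 0,"fingers": 15}
  squeeze: 40

```text
time_s: 2.8
position: [0.5187, -0.377, 0.029]
orientation: [1.0, -0.013, 0.0, -0.0]
wrist_force: [-0.0, 1.6, 3.1]
grip_width: 0.235
```

```bash
python3 - <<'E'
from meas import *
go([.521,-.373,.024],down(-1.5))
d=snap('side','d'); cv2.imwrite('pics/d_z.png',cv2.resize(cv2.cvtColor(d['img'][70:200,260:420],cv2.COLOR_RGB2BGR),None,fx=4,fy=4))
E
```

```text
t 2.8 pos [ 0.5187 -0.377   0.029 ] F [-0.   1.6  3.1] M [ 0.24  0.07 -0.02] grip mm 21.6 j [-0.82  0.52  1.53  0.    1.09  0.78]
 rotvec [-0. -0.  0.] shift in cur frame [ 2.2 -4.1  5. ] in target frame [ 2.2 -4.1  5. ]
```

View pics/d_z.png

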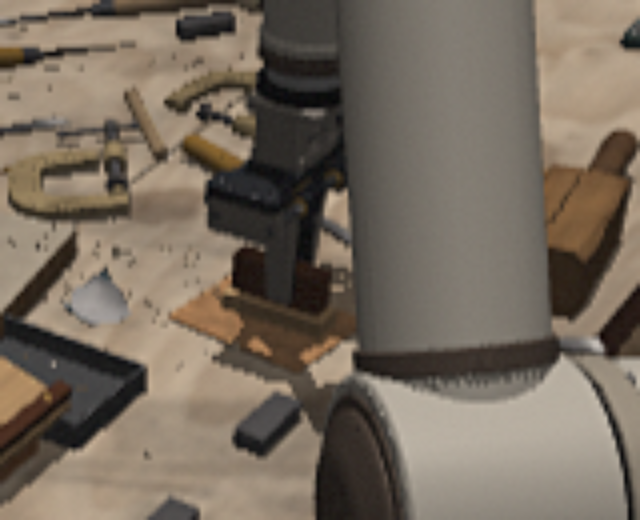

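Gripped, but the pads are a bit high on the grip, so I'll regrip 5 mm lower.

>>> arm_command:
  increments:
    - {"tx": 0,"ty": 0,"tz": 0,"wx": 0,"wy": 0,"wz": 0,"fingers": 40}
    - {"tx": 0,"ty": 0,"tz": 0,"wx": 0,"wy": 0,"wz": 0,"fingers": 40}
    - {"tx": 2,"ty": 0,"tz": 5,"wx": 0,"wy": 0,"wz": 0,"fingers": 40}
    - {"tx": 0,"ty": 0,"tz": 0,"wx": 0,"wy": 0,"wz": 0,"fingers": 40}
    - {"tx": 0,"ty": 0,"tz": 0,"wx": 0,"wy": 0,"wz": 0,"fingers": 40}

```text
time_s: 3.48
position: [0.5204, -0.3771, 0.0234]
orientation: [1.0, -0.013, -0.0, -0.0]
wrist_force: [-0.2, -0.0, -0.1]
grip_width: 0.438
```

>>> arm_command:
  increments:
    - {"tx": 0,"ty": 0,"tz": 0,"wx": 0,"wy": 0,"wz": 0,"fingers": 15}
    - {"tx": 0,"ty": 0,"tz": 0,"wx": 0,"wy": 0,"wz": 0,"fingers": 15}
    - {"tx": 0,"ty": 0,"tz": 0,"wx": 0,"wy": 0,"wz": 0,"fingers": 15}
    - {"tx": 0,"ty": 0,"tz": 0,"wx": 0,"wy": 0,"wz": 0,"fingers": 15}
    - {"tx": 0,"ty": 0,"tz": 0,"wx": 0,"wy": 0,"wz": 0,"fingers": 15}
  squeeze: 40

```text
time_s: 4.1
position: [0.5205, -0.3772, 0.0237]
orientation: [1.0, -0.013, 0.0, 0.0]
wrist_force: [0.1, -0.0, 0.6]
grip_width: 0.241
```

```bash
python3 - <<'E'
from meas import *
go([.521,-.373,.024],down(-1.5))
E
```

```text
t 4.1 pos [ 0.5205 -0.3772  0.0237] F [ 0.1 -0.   0.6] M [ 0.14 -0.01 -0.03] grip mm 22.1 j [-0.81  0.53  1.53  0.    1.08  0.78]
 rotvec [ 0. -0.  0.] shift in cur frame [ 0.4 -4.2 -0.3] in target frame [ 0.4 -4.2 -0.3]
```

>>> arm_command:
  increments:
    - {"tx": 0,"ty": 0,"tz": -20,"wx": 0,"wy": 0,"wz": 0,"fingers": 15}
    - {"tx": 0,"ty": 0,"tz": -40,"wx": 0,"wy": 0,"wz": 0,"fingers": 15}
    - {"tx": 0,"ty": 0,"tz": -50,"wx": 0,"wy": 0,"wz": 0,"fingers": 15}
    - {"tx": 0,"ty": 0,"tz": -50,"wx": 0,"wy": 0,"wz": 0,"fingers": 15}
    - {"tx": 0,"ty": 0,"tz": -20,"wx": 0,"wy": 0,"wz": 0,"fingers": 15}

```text
time_s: 4.72
position: [0.5218, -0.3785, 0.2087]
orientation: [1.0, -0.013, 0.003, 0.003]
wrist_force: [-0.2, -0.4, -1.8]
grip_width: 0.236
```

```bash
python3 - <<'E'
from meas import *
go(D([.050,.130,.0197+.08]),down(0,1)); print(D([.050,.130,.0197+.08]))
E
```

```text
t 4.72 pos [ 0.5218 -0.3785  0.2087] F [-0.2 -0.4 -1.8] M [ 0.05 -0.03  0.06] grip mm 21.7 j [-0.81  0.33  1.4   0.    1.4   0.78]
 rotvec [ 0.006  0.257 -0.004] shift in cur frame [  81.3 -531.6   57.1] in target frame [  65.9 -530.9   79.2]
[0.61725482 0.15049164 0.14924376]
```

>>> arm_command:
  increments:
    - {"tx": 0,"ty": -20,"tz": 0,"wx": 0,"wy": 0.131,"wz": 0,"fingers": 15}
    - {"tx": 0,"ty": -41,"tz": 0,"wx": 0,"wy": 0.131,"wz": 0,"fingers": 15}
    - {"tx": 14,"ty": -50,"tz": 0,"wx": 0,"wy": 0,"wz": 0,"fingers": 15}
    - {"tx": 14,"ty": -50,"tz": 0,"wx": 0,"wy": 0,"wz": 0,"fingers": 15}
    - {"tx": 14,"ty": -50,"tz": 0,"wx": 0,"wy": 0,"wz": 0,"fingers": 15}

```text
time_s: 5.35
position: [0.5659, -0.1655, 0.2134]
orientation: [0.991, -0.013, 0.13, 0.001]
wrist_force: [0.5, -0.1, -1.9]
grip_width: 0.236
```

>>> arm_command:
  increments:
    - {"tx": 14,"ty": -50,"tz": 0,"wx": 0,"wy": 0,"wz": 0,"fingers": 15}
    - {"tx": 0,"ty": -50,"tz": 0,"wx": 0,"wy": 0,"wz": 0,"fingers": 15}
    - {"tx": 0,"ty": -50,"tz": 0,"wx": 0,"wy": 0,"wz": 0,"fingers": 15}
    - {"tx": 0,"ty": -50,"tz": 0,"wx": 0,"wy": 0,"wz": 0,"fingers": 15}
    - {"tx": 0,"ty": -50,"tz": 0,"wx": 0,"wy": 0,"wz": 0,"fingers": 15}

```text
time_s: 5.98
position: [0.5856, 0.0839, 0.2169]
orientation: [0.991, -0.013, 0.129, 0.002]
wrist_force: [-0.0, -0.1, -1.9]
grip_width: 0.235
```

>>> arm_command:
  increments:
    - {"tx": 0,"ty": -40,"tz": 0,"wx": 0,"wy": 0,"wz": 0,"fingers": 15}
    - {"tx": 0,"ty": -20,"tz": 0,"wx": 0,"wy": 0,"wz": 0,"fingers": 15}
    - {"tx": 0,"ty": 0,"tz": 0,"wx": 0,"wy": 0,"wz": 0,"fingers": 15}
    - {"tx": 0,"ty": 0,"tz": 0,"wx": 0,"wy": 0,"wz": 0,"fingers": 15}

```text
time_s: 6.48
position: [0.5878, 0.1414, 0.2174]
orientation: [0.991, -0.013, 0.13, 0.002]
wrist_force: [-0.1, 0.2, -1.5]
grip_width: 0.237
```

```bash
python3 - <<'E'
from meas import *
go(D([.050,.130,.0197+.03]),down(0,1)); snap('side','e');snap('top','e')
E
```

```text
t 6.47 pos [0.5878 0.1414 0.2174] F [-0.1  0.2 -1.5] M [ 0.01  0.25 -0.  ] grip mm 21.8 j [ 0.05  0.03  1.75 -0.02  1.1   1.65]
 rotvec [ 0.002  0.001 -0.005] shift in cur frame [ 10.7 -10.  123.4] in target frame [ 10.6  -9.7 123.4]
```

View pics/e_side.png

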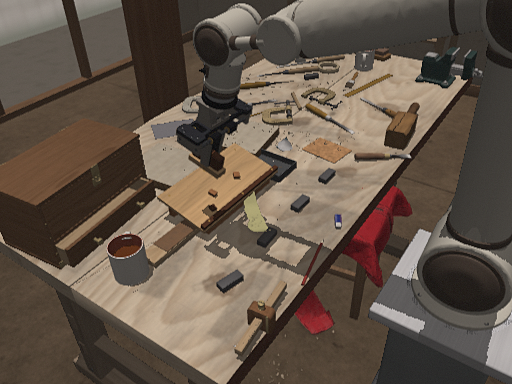

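View pics/e_top.png

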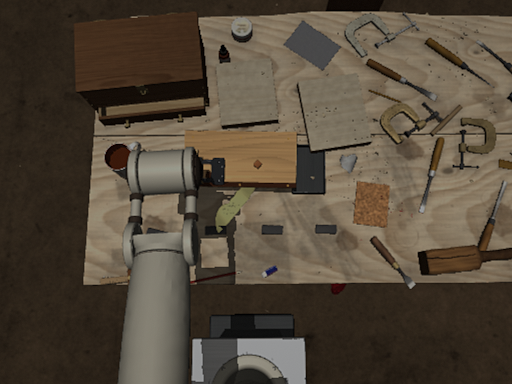

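The scraper is held level over the left part of the deck with all chips to its right, and the mat is free. Lowering.

>>> arm_command:
  increments:
    - {"tx": 5,"ty": -10,"tz": 35,"wx": 0,"wy": 0,"wz": 0,"fingers": 15}
    - {"tx": 6,"ty": 0,"tz": 40,"wx": 0,"wy": 0,"wz": 0,"fingers": 15}
    - {"tx": 0,"ty": 0,"tz": 40,"wx": 0,"wy": 0,"wz": 0,"fingers": 15}
    - {"tx": 0,"ty": 0,"tz": 25,"wx": 0,"wy": 0,"wz": 0,"fingers": 15}
    - {"tx": 0,"ty": 0,"tz": 0,"wx": 0,"wy": 0,"wz": 0,"fingers": 15}

```text
time_s: 7.2
position: [0.6337, 0.1498, 0.083]
orientation: [0.992, -0.014, 0.128, 0.002]
wrist_force: [-0.4, -0.2, -1.2]
grip_width: 0.236
```

>>> arm_command:
  increments:
    - {"tx": 0,"ty": 0,"tz": 0,"wx": 0,"wy": 0,"wz": 0,"fingers": 15}
    - {"tx": 0,"ty": 0,"tz": 5,"wx": 0,"wy": 0,"wz": 0,"fingers": 15}
    - {"tx": 0,"ty": 0,"tz": 0,"wx": 0,"wy": 0,"wz": 0,"fingers": 15}

```text
time_s: 7.58
position: [0.6369, 0.151, 0.0815]
orientation: [0.991, -0.013, 0.131, 0.002]
wrist_force: [0.0, -0.5, -2.0]
grip_width: 0.24
```

```bash
python3 - <<'E'
from meas import *
go(D([.050,.130,.0197]),down(0,1)); snap('side','f')
E
```

```text
t 7.58 pos [0.6369 0.151  0.0815] F [ 0.  -0.5 -2. ] M [0.03 0.21 0.03] grip mm 22.0 j [ 0.06  0.31  1.72 -0.03  0.85  1.67]
 rotvec [ 0.001 -0.001 -0.005] shift in cur frame [-1.4  0.9  9.5] in target frame [-1.4  0.9  9.5]
```

View pics/f_side.png

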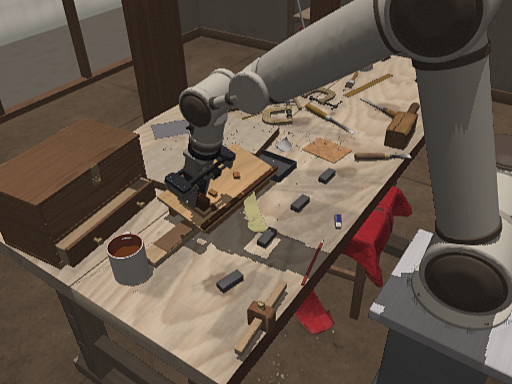

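The scraper hovers just over the left part of the deck, clear of the chips at (211,192) and (211,207). I'll lower it to contact.

>>> arm_command:
  increments:
    - {"tx": -1,"ty": 0,"tz": 6,"wx": 0,"wy": 0,"wz": -0.005,"fingers": 15}
    - {"tx": 0,"ty": 0,"tz": 0,"wx": 0,"wy": 0,"wz": 0,"fingers": 15}
    - {"tx": 0,"ty": 0,"tz": 1,"wx": 0,"wy": 0,"wz": 0,"fingers": 15}
    - {"tx": 0,"ty": 0,"tz": 1,"wx": 0,"wy": 0,"wz": 0,"fingers": 15}

```text
time_s: 8.12
position: [0.6379, 0.1509, 0.073]
orientation: [0.991, -0.011, 0.131, 0.002]
wrist_force: [0.3, -0.5, -0.5]
grip_width: 0.233
```

>>> arm_command:
  increments:
    - {"tx": 0,"ty": 0,"tz": 1,"wx": 0,"wy": 0,"wz": 0,"fingers": 15}
    - {"tx": 0,"ty": 0,"tz": 0,"wx": 0,"wy": 0,"wz": 0,"fingers": 15}

```text
time_s: 8.38
position: [0.638, 0.1509, 0.0718]
orientation: [0.991, -0.01, 0.131, 0.002]
wrist_force: [-0.4, 0.9, -1.7]
grip_width: 0.236
```

```bash
python3 - <<'E'
from meas import *
go(D([.050,.130,.0197]),down(0,1))
E
```

```text
t 8.38 pos [0.638  0.1509 0.0718] F [-0.4  0.9 -1.7] M [ 0.07  0.16 -0.01] grip mm 21.7 j [ 0.06  0.33  1.72 -0.03  0.83  1.67]
 rotvec [ 0.001 -0.     0.   ] shift in cur frame [ 0.   0.9 -0.1] in target frame [ 0.   0.9 -0.1]
```

>>> arm_command:
  increments:
    - {"tx": 0,"ty": 0,"tz": 1,"wx": 0,"wy": 0,"wz": 0,"fingers": 15}
    - {"tx": 0,"ty": 0,"tz": 0,"wx": 0,"wy": 0,"wz": 0,"fingers": 15}

```text
time_s: 8.62
position: [0.6383, 0.151, 0.0714]
orientation: [0.991, -0.01, 0.131, 0.002]
wrist_force: [-2.9, 0.0, 2.3]
grip_width: 0.237
```

>>> arm_command:
  increments:
    - {"tx": 0,"ty": 0,"tz": 1,"wx": 0,"wy": 0,"wz": 0,"fingers": 15}
    - {"tx": 0,"ty": 0,"tz": 0,"wx": 0,"wy": 0,"wz": 0,"fingers": 15}

```text
time_s: 8.88
position: [0.6383, 0.1509, 0.0714]
orientation: [0.991, -0.01, 0.13, 0.002]
wrist_force: [-9.5, -1.1, 10.9]
grip_width: 0.233
```

Contact found (within 1 mm of the model). I'll back off 1 mm and wipe.

>>> arm_command:
  increments:
    - {"tx": 0,"ty": 0,"tz": -1,"wx": 0,"wy": 0,"wz": 0,"fingers": 15}
    - {"tx": 0,"ty": 6,"tz": 0,"wx": 0,"wy": 0,"wz": 0,"fingers": 15}
    - {"tx": 0,"ty": 10,"tz": 0,"wx": 0,"wy": 0,"wz": 0,"fingers": 15}
    - {"tx": 0,"ty": 10,"tz": 0,"wx": 0,"wy": 0,"wz": 0,"fingers": 15}
    - {"tx": 0,"ty": 10,"tz": 0,"wx": 0,"wy": 0,"wz": 0,"fingers": 15}

```text
time_s: 9.5
position: [0.6378, 0.1143, 0.0714]
orientation: [0.991, -0.011, 0.131, 0.002]
wrist_force: [-1.0, 3.3, 3.5]
grip_width: 0.238
```

>>> arm_command:
  increments:
    - {"tx": 0,"ty": 10,"tz": 0,"wx": 0,"wy": 0,"wz": 0,"fingers": 15}
    - {"tx": 0,"ty": 10,"tz": 0,"wx": 0,"wy": 0,"wz": 0,"fingers": 15}
    - {"tx": 0,"ty": 10,"tz": 0,"wx": 0,"wy": 0,"wz": 0,"fingers": 15}
    - {"tx": 0,"ty": 10,"tz": 0,"wx": 0,"wy": 0,"wz": 0,"fingers": 15}
    - {"tx": 0,"ty": 10,"tz": 0,"wx": 0,"wy": 0,"wz": 0,"fingers": 15}

```text
time_s: 10.12
position: [0.6365, 0.0645, 0.0714]
orientation: [0.991, -0.011, 0.131, 0.002]
wrist_force: [-1.6, 4.9, 4.7]
grip_width: 0.235
```

```bash
python3 - <<'E'
from meas import *
go(D([.050,-.165,.019]),down(0,1)); d=snap('side','g')
cv2.imwrite('pics/g_z.png',cv2.resize(cv2.cvtColor(d['img'][120:260,140:330],cv2.COLOR_RGB2BGR),None,fx=4,fy=4))
E
```

```text
t 10.12 pos [0.6365 0.0645 0.0714] F [-1.6  4.9  4.7] M [0.9  0.09 0.27] grip mm 21.6 j [-0.1   0.28  1.78  0.03  0.82  1.48]
 rotvec [ 0.001 -0.001  0.   ] shift in cur frame [-2.000e-01  2.094e+02  2.000e-01] in target frame [-2.000e-01  2.094e+02  0.000e+00]
```

View pics/g_z.png

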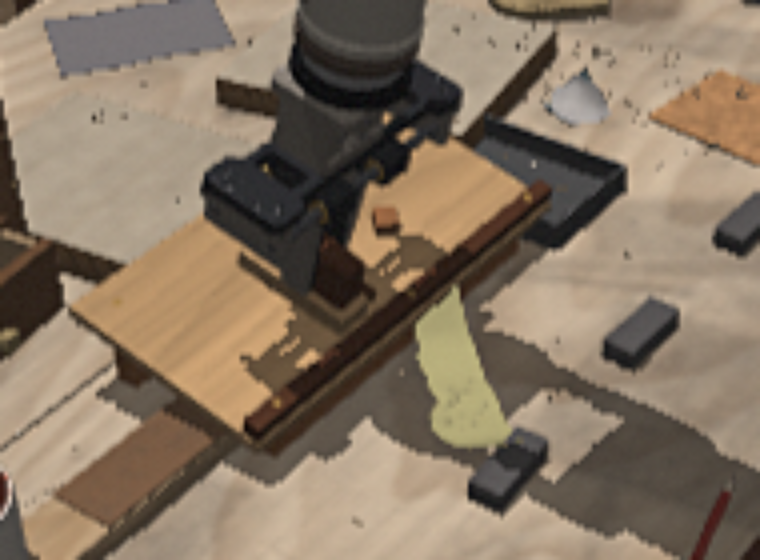

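Nothing is left behind the scraper; the dark chip at (370,292) and the third chip at (385,218) lie ahead of it. Carrying on.

>>> arm_command:
  increments:
    - {"tx": 0,"ty": 10,"tz": 0,"wx": 0,"wy": 0,"wz": 0,"fingers": 15}
    - {"tx": 0,"ty": 10,"tz": 0,"wx": 0,"wy": 0,"wz": 0,"fingers": 15}
    - {"tx": 0,"ty": 10,"tz": 0,"wx": 0,"wy": 0,"wz": 0,"fingers": 15}
    - {"tx": 0,"ty": 10,"tz": 0,"wx": 0,"wy": 0,"wz": 0,"fingers": 15}
    - {"tx": 0,"ty": 10,"tz": 0,"wx": 0,"wy": 0,"wz": 0,"fingers": 15}

```text
time_s: 10.8
position: [0.6353, 0.0145, 0.0714]
orientation: [0.991, -0.011, 0.131, 0.002]
wrist_force: [-1.4, 4.8, 5.8]
grip_width: 0.235
```

>>> arm_command:
  increments:
    - {"tx": 0,"ty": 10,"tz": 0,"wx": 0,"wy": 0,"wz": 0,"fingers": 15}
    - {"tx": 0,"ty": 10,"tz": 0,"wx": 0,"wy": 0,"wz": 0,"fingers": 15}
    - {"tx": 0,"ty": 10,"tz": 0,"wx": 0,"wy": 0,"wz": 0,"fingers": 15}
    - {"tx": 0,"ty": 10,"tz": 0,"wx": 0,"wy": 0,"wz": 0,"fingers": 15}
    - {"tx": 0,"ty": 10,"tz": 0,"wx": 0,"wy": 0,"wz": 0,"fingers": 15}

```text
time_s: 11.42
position: [0.6341, -0.0355, 0.0713]
orientation: [0.991, -0.01, 0.13, 0.002]
wrist_force: [-1.5, 4.7, 5.2]
grip_width: 0.239
```

>>> arm_command:
  increments:
    - {"tx": 0,"ty": 10,"tz": 0,"wx": 0,"wy": 0,"wz": 0,"fingers": 15}
    - {"tx": 0,"ty": 10,"tz": 0,"wx": 0,"wy": 0,"wz": 0,"fingers": 15}
    - {"tx": 0,"ty": 10,"tz": 0,"wx": 0,"wy": 0,"wz": 0,"fingers": 15}
    - {"tx": 0,"ty": 10,"tz": 0,"wx": 0,"wy": 0,"wz": 0,"fingers": 15}
    - {"tx": 0,"ty": 10,"tz": 0,"wx": 0,"wy": 0,"wz": 0,"fingers": 15}

```text
time_s: 12.05
position: [0.6328, -0.0855, 0.0713]
orientation: [0.991, -0.01, 0.13, 0.002]
wrist_force: [-2.3, 5.2, 4.2]
grip_width: 0.235
```

```bash
python3 - <<'E'
from meas import *
go(D([.050,-.165,.019]),down(0,1)); d=snap('side','i');e=snap('top','i')
cv2.imwrite('pics/i_z.png',cv2.resize(np.hstack([cv2.cvtColor(x,cv2.COLOR_RGB2BGR) for x in (d['img'][120:260,170:330],e['img'][100:240,190:350])]),None,fx=2.5,fy=2.5))
E
```

```text
t 12.05 pos [ 0.6328 -0.0855  0.0713] F [-2.3  5.2  4.2] M [0.87 0.01 0.28] grip mm 21.7 j [-0.37  0.28  1.78  0.12  0.84  1.16]
 rotvec [0.001 0.    0.   ] shift in cur frame [ 0.3 59.4  0.1] in target frame [ 0.3 59.4  0.1]
```

View pics/i_z.png

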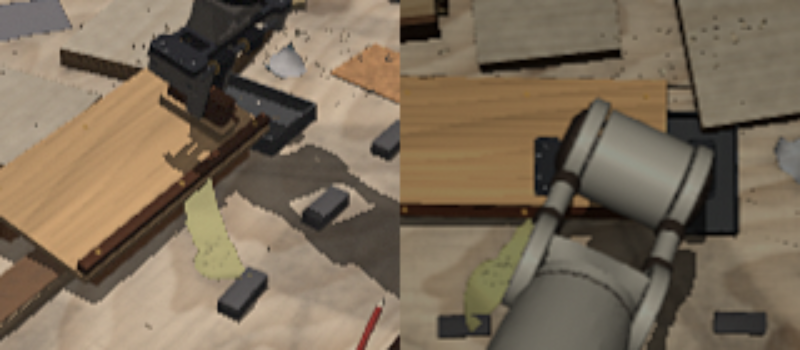

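The deck behind is clean; the chips are ahead of the scraper near the end. Pushing slowly over the edge.

>>> arm_command:
  increments:
    - {"tx": 0,"ty": 6,"tz": 0,"wx": 0,"wy": 0,"wz": 0,"fingers": 15}
    - {"tx": 0,"ty": 6,"tz": 0,"wx": 0,"wy": 0,"wz": 0,"fingers": 15}
    - {"tx": 0,"ty": 6,"tz": 0,"wx": 0,"wy": 0,"wz": 0,"fingers": 15}
    - {"tx": 0,"ty": 6,"tz": 0,"wx": 0,"wy": 0,"wz": 0,"fingers": 15}
    - {"tx": 0,"ty": 6,"tz": 0,"wx": 0,"wy": 0,"wz": 0,"fingers": 15}

```text
time_s: 12.78
position: [0.6322, -0.1149, 0.0713]
orientation: [0.991, -0.01, 0.13, 0.002]
wrist_force: [-2.7, 5.0, 5.1]
grip_width: 0.24
```

>>> arm_command:
  increments:
    - {"tx": 0,"ty": 6,"tz": 0,"wx": 0,"wy": 0,"wz": 0,"fingers": 15}
    - {"tx": 0,"ty": 6,"tz": 0,"wx": 0,"wy": 0,"wz": 0,"fingers": 15}
    - {"tx": 0,"ty": 6,"tz": 0,"wx": 0,"wy": 0,"wz": 0,"fingers": 15}
    - {"tx": 0,"ty": 6,"tz": 0,"wx": 0,"wy": 0,"wz": 0,"fingers": 15}
    - {"tx": 0,"ty": 6,"tz": 0,"wx": 0,"wy": 0,"wz": 0,"fingers": 15}

```text
time_s: 13.4
position: [0.6316, -0.1449, 0.0713]
orientation: [0.991, -0.01, 0.13, 0.002]
wrist_force: [-1.6, 4.1, 5.4]
grip_width: 0.235
```

>>> arm_command:
  increments:
    - {"tx": 0,"ty": 5,"tz": 0,"wx": 0,"wy": 0,"wz": 0,"fingers": 15}
    - {"tx": 0,"ty": 0,"tz": 0,"wx": 0,"wy": 0,"wz": 0,"fingers": 15}
    - {"tx": 0,"ty": 0,"tz": 0,"wx": 0,"wy": 0,"wz": 0,"fingers": 15}

```text
time_s: 13.78
position: [0.6315, -0.1507, 0.0714]
orientation: [0.991, -0.01, 0.13, 0.002]
wrist_force: [-3.2, 0.9, 5.3]
grip_width: 0.234
```

```bash
python3 - <<'E'
from meas import *
go(D([.050,-.165,.019]),down(0,1)); d=snap('side','j');e=snap('top','j')
cv2.imwrite('pics/j_z.png',cv2.resize(np.hstack([cv2.cvtColor(x,cv2.COLOR_RGB2BGR) for x in (d['img'][120:260,190:350],e['img'][100:240,230:390])]),None,fx=2.5,fy=2.5))
E
```

```text
t 13.78 pos [ 0.6315 -0.1507  0.0714] F [-3.2  0.9  5.3] M [0.21 0.18 0.13] grip mm 21.5 j [-0.48  0.31  1.74  0.15  0.86  1.03]
 rotvec [0.002 0.    0.   ] shift in cur frame [ 0.2 -5.8  0.1] in target frame [ 0.2 -5.8  0.2]
```

View pics/j_z.png

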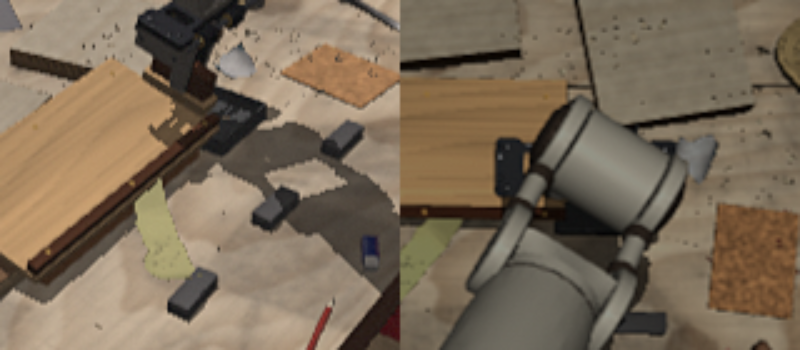

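The deck looks clear behind the scraper. I'll lift and check the tray.

>>> arm_command:
  increments:
    - {"tx": 0,"ty": 0,"tz": -30,"wx": 0,"wy": 0,"wz": 0,"fingers": 15}
    - {"tx": 0,"ty": 0,"tz": -50,"wx": 0,"wy": 0,"wz": 0,"fingers": 15}
    - {"tx": 0,"ty": 40,"tz": -40,"wx": 0,"wy": -0.131,"wz": 0,"fingers": 15}
    - {"tx": 0,"ty": 50,"tz": 0,"wx": 0,"wy": -0.131,"wz": 0,"fingers": 15}
    - {"tx": -20,"ty": 50,"tz": 0,"wx": 0,"wy": 0,"wz": 0,"fingers": 15}

```text
time_s: 14.5
position: [0.5783, -0.2904, 0.1848]
orientation: [1.0, -0.01, -0.002, 0.0]
wrist_force: [-0.5, 0.0, -2.3]
grip_width: 0.237
```

```bash
python3 - <<'E'
from meas import *
go([.5205,-.377,.06],down(-1.5)); d=snap('side','k');e=snap('top','k')
cv2.imwrite('pics/k_z.png',cv2.resize(np.hstack([cv2.cvtColor(x,cv2.COLOR_RGB2BGR) for x in (d['img'][120:260,150:350],e['img'][100:240,170:370])]),None,fx=2,fy=2,interpolation=cv2.INTER_CUBIC))
E
```

```text
t 14.5 pos [ 0.5783 -0.2904  0.1848] F [-0.5  0.  -2.3] M [-0.01  0.01  0.03] grip mm 21.8 j [-0.65  0.37  1.41 -0.    1.37  0.94]
 rotvec [0.001 0.004 0.007] shift in cur frame [-55.6  87.6 125. ] in target frame [-55.5  88.1 124.8]
```

View pics/k_z.png

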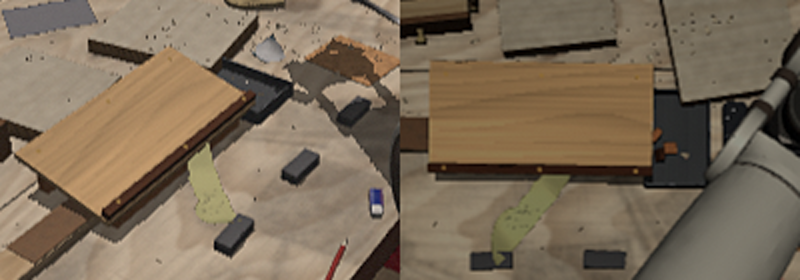

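The deck is clear, with chips in the tray at about (660-670,135-155) of the right half. The scraper goes back to its mat.

>>> arm_command:
  increments:
    - {"tx": -28,"ty": 44,"tz": 15,"wx": 0,"wy": 0.003,"wz": 0.007,"fingers": 15}
    - {"tx": -27,"ty": 44,"tz": 30,"wx": 0,"wy": 0,"wz": 0,"fingers": 15}
    - {"tx": 0,"ty": 0,"tz": 40,"wx": 0,"wy": 0,"wz": 0,"fingers": 15}
    - {"tx": 0,"ty": 0,"tz": 35,"wx": 0,"wy": 0,"wz": 0,"fingers": 15}
    - {"tx": 0,"ty": 0,"tz": 25,"wx": 0,"wy": 0,"wz": 0,"fingers": 15}

```text
time_s: 15.22
position: [0.5193, -0.3741, 0.0393]
orientation: [1.0, -0.014, -0.0, -0.001]
wrist_force: [0.1, -0.4, -1.0]
grip_width: 0.239
```

>>> arm_command:
  increments:
    - {"tx": 0,"ty": 0,"tz": 5,"wx": 0,"wy": 0,"wz": 0,"fingers": 15}
    - {"tx": 0,"ty": 0,"tz": 0,"wx": 0,"wy": 0,"wz": 0,"fingers": 15}
    - {"tx": 0,"ty": 0,"tz": 0,"wx": 0,"wy": 0,"wz": 0,"fingers": 15}

```text
time_s: 15.6
position: [0.5218, -0.3763, 0.0391]
orientation: [1.0, -0.014, 0.002, 0.002]
wrist_force: [1.5, 0.0, -1.4]
grip_width: 0.24
```

```bash
python3 - <<'E'
from meas import *
go([.5205,-.377,.024],down(-1.5)); d=snap('side','l');e=snap('top','l')
cv2.imwrite('pics/l_z.png',cv2.resize(np.hstack([cv2.cvtColor(x,cv2.COLOR_RGB2BGR) for x in (d['img'][100:240,250:410],e['img'][100:240,270:430])]),None,fx=2.5,fy=2.5,interpolation=cv2.INTER_CUBIC))
E
```

```text
t 15.6 pos [ 0.5218 -0.3763  0.0391] F [ 1.5  0.  -1.4] M [0.07 0.02 0.03] grip mm 22.1 j [-0.81  0.51  1.53  0.    1.1   0.79]
 rotvec [ 0.003 -0.005 -0.002] shift in cur frame [-1.4  0.7 15.1] in target frame [-1.3  0.7 15.1]
```

View pics/l_z.png

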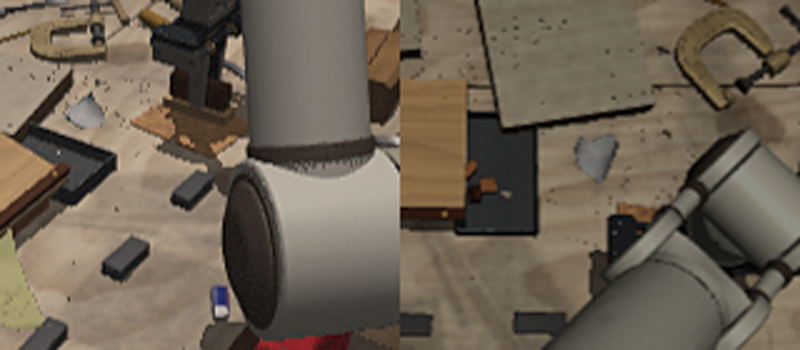

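>>> arm_command:
  increments:
    - {"tx": -1,"ty": 0,"tz": 8,"wx": 0,"wy": -0.005,"wz": 0,"fingers": 15}
    - {"tx": 0,"ty": 0,"tz": 5,"wx": 0,"wy": 0,"wz": 0,"fingers": 15}
    - {"tx": 0,"ty": 0,"tz": 2,"wx": 0,"wy": 0,"wz": 0,"fingers": 15}
    - {"tx": 0,"ty": 0,"tz": 0,"wx": 0,"wy": 0,"wz": 0,"fingers": 15}
    - {"tx": 0,"ty": 0,"tz": 0,"wx": 0,"wy": 0,"wz": 0,"fingers": 15}

```text
time_s: 16.32
position: [0.5198, -0.3755, 0.0237]
orientation: [1.0, -0.014, -0.001, 0.0]
wrist_force: [-5.1, 3.6, 8.3]
grip_width: 0.236
```

```bash
python3 - <<'E'
from meas import *
go([.5205,-.377,.024],down(-1.5))
E
```

```text
t 16.32 pos [ 0.5198 -0.3755  0.0237] F [-5.1  3.6  8.3] M [0.65 0.59 0.1 ] grip mm 21.7 j [-0.81  0.53  1.53 -0.    1.08  0.79]
 rotvec [ 0.001  0.003 -0.002] shift in cur frame [ 0.7  1.4 -0.3] in target frame [ 0.7  1.4 -0.3]
```

On the mat; release and rise.

>>> arm_command:
  increments:
    - {"tx": 0,"ty": 0,"tz": -0.5,"wx": 0,"wy": 0,"wz": 0,"fingers": 26}
    - {"tx": 0,"ty": 0,"tz": 0,"wx": 0,"wy": 0,"wz": 0,"fingers": 50}
    - {"tx": 0,"ty": 0,"tz": 0,"wx": 0,"wy": 0,"wz": 0,"fingers": 60}
    - {"tx": 0,"ty": 0,"tz": 0,"wx": 0,"wy": 0,"wz": 0,"fingers": 60}
    - {"tx": 0,"ty": 0,"tz": -20,"wx": 0,"wy": 0,"wz": 0,"fingers": 60}
  squeeze: 30

```text
time_s: 16.95
position: [0.5188, -0.3743, 0.0417]
orientation: [1.0, -0.014, -0.003, -0.001]
wrist_force: [0.1, -0.6, 0.2]
grip_width: 0.65
```

>>> arm_command:
  increments:
    - {"tx": 0,"ty": 0,"tz": -40,"wx": 0,"wy": 0,"wz": 0,"fingers": 60}
    - {"tx": 0,"ty": 0,"tz": -40,"wx": 0,"wy": 0,"wz": 0,"fingers": 60}
    - {"tx": 0,"ty": 0,"tz": -30,"wx": 0,"wy": 0,"wz": 0.15,"fingers": 60}
    - {"tx": 0,"ty": -50,"tz": 0,"wx": 0,"wy": 0,"wz": 0.18,"fingers": 60}
    - {"tx": -40,"ty": -40,"tz": 0,"wx": 0,"wy": 0,"wz": 0.18,"fingers": 60}

```text
time_s: 17.58
position: [0.5072, -0.2744, 0.1554]
orientation: [0.963, -0.269, 0.001, 0.002]
wrist_force: [0.4, 1.1, 0.3]
grip_width: 0.651
```

```bash
python3 - <<'E'
from meas import *
d=snap('side','m');e=snap('top','m'); stones('m',('top','side'))
cv2.imwrite('pics/m_z.png',cv2.resize(np.hstack([cv2.cvtColor(x,cv2.COLOR_RGB2BGR) for x in (d['img'][100:240,230:390],e['img'][100:240,270:430])]),None,fx=2.5,fy=2.5,interpolation=cv2.INTER_CUBIC))
go([.4535,-.227,.1],down(-92))
go([.4535,-.227,.1],down(88))
E
```

```text
top [262, 225, 22, 9, 177] c [ 0.4536 -0.0715] ang 87.2 rect [ 0.4543 -0.0727] [0.0617 0.0235] 89.7 z 0.0188
top [205, 226, 21, 9, 144] c [0.4518 0.0995] ang 91.2 rect [0.4522 0.096 ] [0.0589 0.0235] 89.7 z 0.0189
top [146, 228, 23, 13, 181] c [0.4418 0.2658] ang 76.9 rect [0.4413 0.2652] [0.0623 0.0239] 75.8 z 0.0189
side [319, 168, 17, 14, 122] c [ 0.4536 -0.2247] ang 89.4 rect [ 0.4523 -0.222 ] [0.064 0.025] 89.9 z 0.0166
side [291, 195, 19, 15, 150] c [ 0.4526 -0.0646] ang 88.2 rect [ 0.4525 -0.0642] [0.0628 0.0254] 89.2 z 0.0171
side [257, 227, 20, 19, 189] c [0.4524 0.1009] ang 93.4 rect [0.4523 0.1007] [0.0261 0.0629] 2.2 z 0.0172
side [216, 270, 28, 21, 262] c [0.4418 0.2725] ang 78.6 rect [0.4413 0.2715] [0.0617 0.0273] 76.4 z 0.0171
t 17.68 pos [ 0.5031 -0.2691  0.152 ] F [ 0.  -0.5 -0.3] M [ 0.07 -0.05 -0.01] grip mm 60.1 j [-0.7   0.21  1.67 -0.    1.27  1.41]
 rotvec [0.004 0.006 1.068] shift in cur frame [-63.8 -10.8  52.4] in target frame [-40.3  51.1  52. ]
t 17.68 pos [ 0.5031 -0.2691  0.152 ] F [ 0.  -0.5 -0.3] M [ 0.07 -0.05 -0.01] grip mm 60.1 j [-0.7   0.21  1.67 -0.    1.27  1.41]
 rotvec [-0.007  0.004 -2.073] shift in cur frame [-63.8 -10.8  52.4] in target frame [ 40.3 -51.1  52. ]
```

View pics/m_z.png

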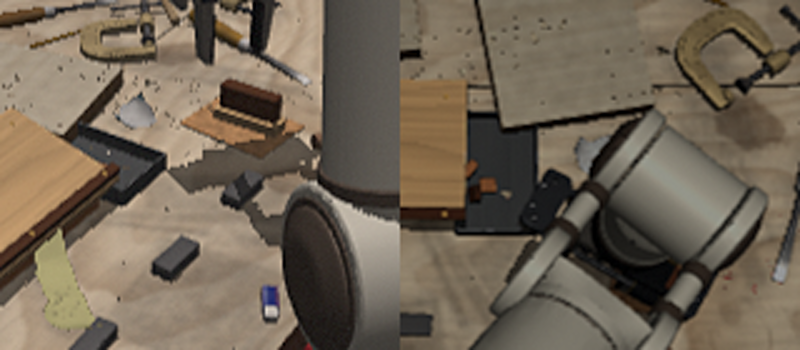

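The scraper stands on its mat at (250,100), chips are in the tray, and the stones are unmoved. On to the right-hand stone.

>>> arm_command:
  increments:
    - {"tx": 0,"ty": 0,"tz": 0,"wx": 0,"wy": 0,"wz": 0.175,"fingers": 50}
    - {"tx": 0,"ty": 0,"tz": 0,"wx": 0,"wy": 0,"wz": 0.175,"fingers": 50}
    - {"tx": 0,"ty": 0,"tz": 0,"wx": 0,"wy": 0,"wz": 0.175,"fingers": 50}
    - {"tx": 0,"ty": 0,"tz": 0,"wx": 0,"wy": 0,"wz": 0.175,"fingers": 50}
    - {"tx": 0,"ty": 0,"tz": 0,"wx": 0,"wy": 0,"wz": 0.175,"fingers": 50}

```text
time_s: 18.3
position: [0.5064, -0.2758, 0.1546]
orientation: [0.759, -0.651, 0.001, 0.001]
wrist_force: [0.0, 0.6, 0.3]
grip_width: 0.542
```

>>> arm_command:
  increments:
    - {"tx": 0,"ty": 0,"tz": 0,"wx": 0,"wy": 0,"wz": 0.175,"fingers": 50}
    - {"tx": -20,"ty": 26,"tz": 26,"wx": 0,"wy": 0,"wz": 0,"fingers": 50}
    - {"tx": -20,"ty": 25,"tz": 26,"wx": 0,"wy": 0,"wz": 0,"fingers": 50}
    - {"tx": 0,"ty": 0,"tz": 0,"wx": 0,"wy": 0,"wz": 0,"fingers": 50}
    - {"tx": 0,"ty": 0,"tz": 0,"wx": 0,"wy": 0,"wz": 0,"fingers": 50}

```text
time_s: 18.92
position: [0.4572, -0.2357, 0.1032]
orientation: [-0.701, 0.713, -0.002, -0.001]
wrist_force: [-1.1, -0.2, 0.0]
grip_width: 0.541
```

```bash
python3 - <<'E'
from meas import *
go([.453,-.229,.004],down(-91))
d=snap('side','n');e=snap('top','n')
cv2.imwrite('pics/n_z.png',cv2.resize(np.hstack([cv2.cvtColor(x,cv2.COLOR_RGB2BGR) for x in (d['img'][100:240,230:390],e['img'][100:240,270:430])]),None,fx=2.5,fy=2.5,interpolation=cv2.INTER_CUBIC))
E
```

```text
t 18.93 pos [ 0.4572 -0.2357  0.1032] F [-1.1 -0.2  0. ] M [ 0.09 -0.06  0.02] grip mm 49.7 j [-0.71  0.12  1.88 -0.    1.15  2.45]
 rotvec [-0.001 -0.004  0.   ] shift in cur frame [-7.1  4.4 99.1] in target frame [-6.7  4.3 99.2]
```

View pics/n_z.png

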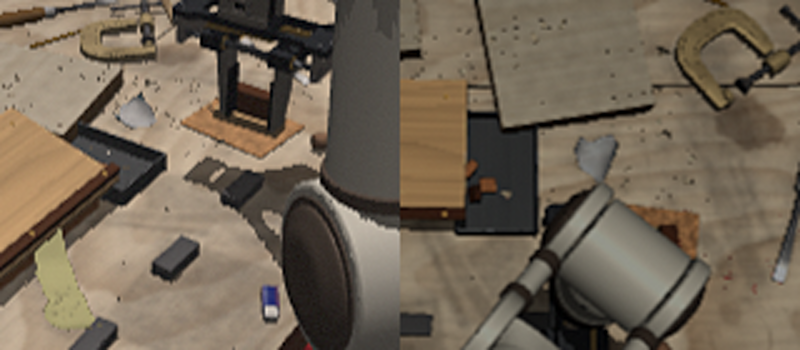

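The gripper is just above and right of the stone at (240,188); the top view has it hidden under the arm. Descending.

>>> arm_command:
  increments:
    - {"tx": -7,"ty": 4,"tz": 30,"wx": 0,"wy": 0,"wz": 0,"fingers": 50}
    - {"tx": 0,"ty": 0,"tz": 30,"wx": 0,"wy": 0,"wz": 0,"fingers": 50}
    - {"tx": 0,"ty": 0,"tz": 25,"wx": 0,"wy": 0,"wz": 0,"fingers": 50}
    - {"tx": 0,"ty": 0,"tz": 10,"wx": 0,"wy": 0,"wz": 0,"fingers": 50}
    - {"tx": 0,"ty": 0,"tz": 0,"wx": 0,"wy": 0,"wz": 0,"fingers": 50}

```text
time_s: 19.65
position: [0.4519, -0.2275, 0.0063]
orientation: [-0.701, 0.713, 0.0, -0.001]
wrist_force: [0.7, -0.6, -0.1]
grip_width: 0.543
```

>>> arm_command:
  increments:
    - {"tx": 0,"ty": 0,"tz": 2,"wx": 0,"wy": 0,"wz": 0,"fingers": 50}
    - {"tx": 0,"ty": 0,"tz": 0,"wx": 0,"wy": 0,"wz": 0,"fingers": 22}
    - {"tx": 0,"ty": 0,"tz": 0,"wx": 0,"wy": 0,"wz": 0,"fingers": 22}
    - {"tx": 0,"ty": 0,"tz": 0,"wx": 0,"wy": 0,"wz": 0,"fingers": 22}
    - {"tx": 0,"ty": 0,"tz": 0,"wx": 0,"wy": 0,"wz": 0,"fingers": 22}
  squeeze: 30

```text
time_s: 20.27
position: [0.4521, -0.2274, 0.0047]
orientation: [-0.701, 0.713, -0.001, -0.001]
wrist_force: [2.2, 1.7, 4.8]
grip_width: 0.296
```

```bash
python3 - <<'E'
from meas import *
go([.453,-.229,.004],down(-91))
E
```

```text
t 20.27 pos [ 0.4521 -0.2274  0.0047] F [2.2 1.7 4.8] M [ 0.14 -0.42  0.01] grip mm 27.2 j [-0.7   0.26  1.94 -0.    0.94  2.46]
 rotvec [ 0.    -0.002 -0.   ] shift in cur frame [ 1.6 -1.   0.7] in target frame [ 1.6 -0.9  0.7]
```

>>> arm_command:
  increments:
    - {"tx": 0,"ty": 0,"tz": -10,"wx": 0,"wy": 0,"wz": 0,"fingers": 22}
    - {"tx": 0,"ty": 0,"tz": -40,"wx": 0,"wy": 0,"wz": 0,"fingers": 22}
    - {"tx": 0,"ty": 0,"tz": -50,"wx": 0,"wy": 0,"wz": 0,"fingers": 22}
    - {"tx": 0,"ty": 0,"tz": -50,"wx": 0,"wy": 0,"wz": 0,"fingers": 22}
    - {"tx": 0,"ty": 0,"tz": -20,"wx": 0,"wy": 0,"wz": -0.175,"fingers": 22}

```text
time_s: 20.9
position: [0.4522, -0.2274, 0.1774]
orientation: [0.762, -0.648, 0.002, 0.001]
wrist_force: [-0.2, 0.1, -3.0]
grip_width: 0.292
```

>>> arm_command:
  increments:
    - {"tx": 0,"ty": 0,"tz": 0,"wx": 0,"wy": 0,"wz": -0.175,"fingers": 22}
    - {"tx": 0,"ty": 0,"tz": 0,"wx": 0,"wy": 0,"wz": -0.175,"fingers": 22}
    - {"tx": 0,"ty": 0,"tz": 0,"wx": 0,"wy": 0,"wz": -0.175,"fingers": 22}
    - {"tx": 0,"ty": 0,"tz": 0,"wx": 0,"wy": 0,"wz": -0.175,"fingers": 22}
    - {"tx": 0,"ty": 0,"tz": 0,"wx": 0,"wy": 0,"wz": -0.175,"fingers": 22}

```text
time_s: 21.52
position: [0.4507, -0.2262, 0.1736]
orientation: [0.965, -0.263, -0.002, 0.001]
wrist_force: [-0.0, 0.2, -1.2]
grip_width: 0.297
```

>>> arm_command:
  increments:
    - {"tx": 0,"ty": 0,"tz": 0,"wx": 0,"wy": 0,"wz": -0.175,"fingers": 22}
    - {"tx": 0,"ty": 0,"tz": 0,"wx": 0,"wy": 0,"wz": -0.175,"fingers": 22}
    - {"tx": 0,"ty": 0,"tz": 0,"wx": 0,"wy": 0,"wz": -0.168,"fingers": 22}
    - {"tx": 0,"ty": 0,"tz": 0,"wx": 0,"wy": 0.131,"wz": 0,"fingers": 22}
    - {"tx": 0,"ty": 0,"tz": 0,"wx": 0,"wy": 0.131,"wz": 0,"fingers": 22}

```text
time_s: 22.15
position: [0.4513, -0.2262, 0.1737]
orientation: [0.991, -0.009, 0.131, 0.002]
wrist_force: [-0.1, -0.1, -1.6]
grip_width: 0.296
```

```bash
python3 - <<'E'
from meas import *
go(D([.0415,-.090,.0045+.05]),down(0,1))
E
```

```text
t 22.15 pos [ 0.4513 -0.2262  0.1737] F [-0.1 -0.1 -1.6] M [0.03 0.23 0.03] grip mm 27.2 j [-0.83 -0.18  2.04  0.21  1.11  0.68]
 rotvec [ 0.    -0.001  0.002] shift in cur frame [ 137.9 -159.8  109.8] in target frame [ 137.6 -160.1  109.7]
```

>>> arm_command:
  increments:
    - {"tx": 34,"ty": -40,"tz": 0,"wx": 0,"wy": 0,"wz": 0,"fingers": 22}
    - {"tx": 34,"ty": -40,"tz": 20,"wx": 0,"wy": 0,"wz": 0,"fingers": 22}
    - {"tx": 34,"ty": -40,"tz": 30,"wx": 0,"wy": 0,"wz": 0,"fingers": 22}
    - {"tx": 36,"ty": -40,"tz": 40,"wx": 0,"wy": 0,"wz": 0,"fingers": 22}
    - {"tx": 0,"ty": 0,"tz": 20,"wx": 0,"wy": 0,"wz": 0,"fingers": 22}

```text
time_s: 22.78
position: [0.6135, -0.0693, 0.1028]
orientation: [0.992, -0.008, 0.128, 0.001]
wrist_force: [-1.3, -0.3, -1.7]
grip_width: 0.296
```

>>> arm_command:
  increments:
    - {"tx": 0,"ty": 0,"tz": 20,"wx": 0,"wy": 0,"wz": 0,"fingers": 22}
    - {"tx": 0,"ty": 0,"tz": 15,"wx": 0,"wy": 0,"wz": 0,"fingers": 22}
    - {"tx": 0,"ty": 0,"tz": 5,"wx": 0,"wy": 0,"wz": 0,"fingers": 22}
    - {"tx": 0,"ty": 0,"tz": 0,"wx": 0,"wy": 0,"wz": 0,"fingers": 22}
    - {"tx": 0,"ty": 0,"tz": 0,"wx": 0,"wy": 0,"wz": 0,"fingers": 22}

```text
time_s: 23.4
position: [0.6241, -0.0734, 0.0673]
orientation: [0.991, -0.01, 0.13, 0.002]
wrist_force: [-0.1, -0.3, -1.2]
grip_width: 0.294
```

```bash
python3 - <<'E'
from meas import *
go(D([.0415,-.090,.0045]),down(0,1)); 
d=snap('side','o');e=snap('top','o')
cv2.imwrite('pics/o_z.png',cv2.resize(np.hstack([cv2.cvtColor(x,cv2.COLOR_RGB2BGR) for x in (d['img'][100:240,190:350],e['img'][100:240,230:390])]),None,fx=2.5,fy=2.5,interpolation=cv2.INTER_CUBIC))
E
```

```text
t 23.4 pos [ 0.6241 -0.0734  0.0673] F [-0.1 -0.3 -1.2] M [-0.    0.19  0.01] grip mm 27.0 j [-0.35  0.26  1.81  0.11  0.82  1.17]
 rotvec [0.002 0.    0.001] shift in cur frame [ 1.5 -3.7 13. ] in target frame [ 1.5 -3.7 13. ]
```

View pics/o_z.png

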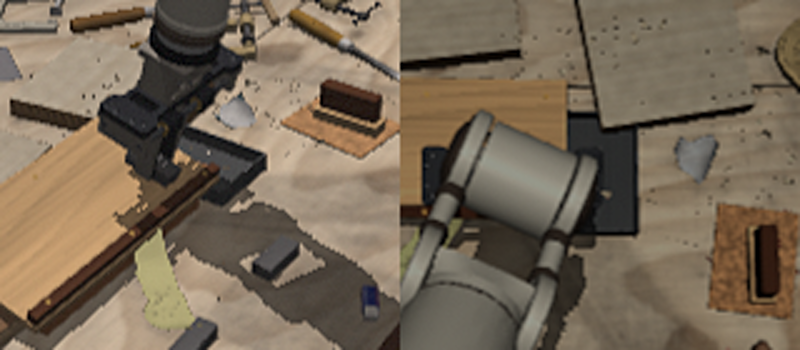

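The stone is held over the right part of the deck, above the cleat. Lowering, then sliding to the cleat.

>>> arm_command:
  increments:
    - {"tx": 1,"ty": -4,"tz": 6,"wx": 0,"wy": 0,"wz": 0,"fingers": 22}
    - {"tx": 0,"ty": 0,"tz": 4,"wx": 0,"wy": 0,"wz": 0,"fingers": 22}
    - {"tx": 0,"ty": 0,"tz": 1.5,"wx": 0,"wy": 0,"wz": 0,"fingers": 22}
    - {"tx": 0,"ty": 0,"tz": 1,"wx": 0,"wy": 0,"wz": 0,"fingers": 22}
    - {"tx": 0,"ty": 0,"tz": 0,"wx": 0,"wy": 0,"wz": 0,"fingers": 22}

```text
time_s: 24.12
position: [0.628, -0.0692, 0.0545]
orientation: [0.991, -0.01, 0.13, 0.002]
wrist_force: [-0.0, 0.7, -1.6]
grip_width: 0.294
```

>>> arm_command:
  increments:
    - {"tx": 0,"ty": 0,"tz": 1,"wx": 0,"wy": 0,"wz": 0,"fingers": 22}
    - {"tx": 0,"ty": 0,"tz": 0,"wx": 0,"wy": 0,"wz": 0,"fingers": 22}

```text
time_s: 24.38
position: [0.6281, -0.0692, 0.0544]
orientation: [0.992, -0.01, 0.129, 0.002]
wrist_force: [-6.9, 0.3, 7.0]
grip_width: 0.293
```

```bash
python3 - <<'E'
from meas import *
go(D([.0335,-.090,.0045]),down(0,1)); 
E
```

```text
t 24.38 pos [ 0.6281 -0.0692  0.0544] F [-6.9  0.3  7. ] M [ 0.18  0.83 -0.02] grip mm 26.9 j [-0.34  0.29  1.8   0.11  0.8   1.18]
 rotvec [0.001 0.002 0.002] shift in cur frame [-6.9  0.6 -0.4] in target frame [-6.9  0.6 -0.4]
```

>>> arm_command:
  increments:
    - {"tx": -3,"ty": 0,"tz": -0.5,"wx": 0,"wy": 0,"wz": 0,"fingers": 22}
    - {"tx": -2,"ty": 0,"tz": 0,"wx": 0,"wy": 0,"wz": 0,"fingers": 22}
    - {"tx": -2,"ty": 0,"tz": 0,"wx": 0,"wy": 0,"wz": 0,"fingers": 22}
    - {"tx": 0,"ty": 0,"tz": 0,"wx": 0,"wy": 0,"wz": 0,"fingers": 22}

```text
time_s: 24.88
position: [0.6217, -0.0693, 0.0527]
orientation: [0.991, -0.01, 0.13, 0.002]
wrist_force: [0.9, -0.5, 3.0]
grip_width: 0.292
```

>>> arm_command:
  increments:
    - {"tx": -1,"ty": 0,"tz": 0,"wx": 0,"wy": 0,"wz": 0,"fingers": 22}
    - {"tx": 0,"ty": 0,"tz": 0,"wx": 0,"wy": 0,"wz": 0,"fingers": 22}

```text
time_s: 25.12
position: [0.6209, -0.0692, 0.0525]
orientation: [0.991, -0.01, 0.13, 0.002]
wrist_force: [0.8, 0.3, 2.9]
grip_width: 0.295
```

>>> arm_command:
  increments:
    - {"tx": -1,"ty": 0,"tz": 0,"wx": 0,"wy": 0,"wz": 0,"fingers": 22}
    - {"tx": 0,"ty": 0,"tz": 0,"wx": 0,"wy": 0,"wz": 0,"fingers": 22}

```text
time_s: 25.38
position: [0.6203, -0.0692, 0.0523]
orientation: [0.991, -0.01, 0.131, 0.002]
wrist_force: [4.9, 0.8, 2.8]
grip_width: 0.296
```

```bash
python3 - <<'E'
from meas import *
go(D([.0335,-.090,.0045]),down(0,1)); 
E
```

```text
t 25.38 pos [ 0.6203 -0.0692  0.0523] F [4.9 0.8 2.8] M [ 0.03 -0.91 -0.  ] grip mm 27.3 j [-0.35  0.28  1.83  0.12  0.79  1.17]
 rotvec [ 0.002 -0.001  0.001] shift in cur frame [ 1.1  0.4 -0.4] in target frame [ 1.1  0.4 -0.4]
```

Cleat touched. A little more push to seat it, then release.

>>> arm_command:
  increments:
    - {"tx": -1,"ty": 0,"tz": 0,"wx": 0,"wy": 0,"wz": 0,"fingers": 22}
    - {"tx": 0,"ty": 0,"tz": 0,"wx": 0,"wy": 0,"wz": 0,"fingers": 22}

```text
time_s: 25.62
position: [0.6203, -0.0692, 0.0524]
orientation: [0.991, -0.01, 0.132, 0.002]
wrist_force: [9.1, -0.5, 0.1]
grip_width: 0.298
```

>>> arm_command:
  increments:
    - {"tx": 0,"ty": 0,"tz": 0,"wx": 0,"wy": 0,"wz": 0,"fingers": 31}
    - {"tx": 0,"ty": 0,"tz": 0,"wx": 0,"wy": 0,"wz": 0,"fingers": 40}
    - {"tx": 0,"ty": 0,"tz": 0,"wx": 0,"wy": 0,"wz": 0,"fingers": 40}
    - {"tx": 0,"ty": 0,"tz": -15,"wx": 0,"wy": 0,"wz": 0,"fingers": 40}
    - {"tx": 0,"ty": 0,"tz": -40,"wx": 0,"wy": 0,"wz": 0,"fingers": 50}

```text
time_s: 26.25
position: [0.6023, -0.068, 0.1036]
orientation: [0.992, -0.01, 0.127, 0.001]
wrist_force: [0.7, -0.8, 1.1]
grip_width: 0.52
```

>>> arm_command:
  increments:
    - {"tx": 0,"ty": 0,"tz": -50,"wx": 0,"wy": 0,"wz": 0,"fingers": 50}
    - {"tx": -40,"ty": 0,"tz": 0,"wx": 0,"wy": -0.131,"wz": -0.13,"fingers": 50}
    - {"tx": -40,"ty": 0,"tz": 0,"wx": 0,"wy": -0.131,"wz": -0.13,"fingers": 50}
    - {"tx": -40,"ty": 0,"tz": 0,"wx": 0,"wy": 0,"wz": -0.175,"fingers": 50}
    - {"tx": 0,"ty": 0,"tz": 0,"wx": 0,"wy": 0,"wz": -0.175,"fingers": 50}

```text
time_s: 26.88
position: [0.4722, -0.0811, 0.1379]
orientation: [0.956, 0.291, -0.006, 0.016]
wrist_force: [0.6, 0.3, -0.8]
grip_width: 0.542
```

```bash
python3 - <<'E'
from meas import *
d=snap('side','p');e=snap('top','p');stones('p')
go([.4525,-.071,.1],down(88)); 
cv2.imwrite('pics/p_z.png',cv2.resize(np.hstack([cv2.cvtColor(x,cv2.COLOR_RGB2BGR) for x in (d['img'][100:240,190:350],e['img'][100:240,200:360])]),None,fx=2.5,fy=2.5,interpolation=cv2.INTER_CUBIC))
E
```

```text
top [205, 226, 22, 9, 143] c [0.452  0.0981] ang 91.5 rect [0.4522 0.0945] [0.0618 0.0235] 89.7 z 0.0185
top [272, 226, 12, 9, 65] c [ 0.4512 -0.0906] ang 128.1 rect [ 0.4528 -0.0873] [0.0296 0.0245] 82.6 z 0.0194
top [146, 228, 23, 13, 179] c [0.4415 0.2653] ang 75.9 rect [0.4415 0.2648] [0.0618 0.0246] 75.8 z 0.0191
side [291, 195, 19, 16, 156] c [ 0.4529 -0.0637] ang 87.7 rect [ 0.4525 -0.0649] [0.0627 0.0254] 89.2 z 0.017
side [257, 227, 20, 19, 191] c [0.4525 0.1025] ang 94.6 rect [0.4525 0.101 ] [0.0257 0.0626] 3.1 z 0.0169
side [216, 270, 28, 21, 262] c [0.4419 0.2722] ang 78.0 rect [0.441  0.2716] [0.061  0.0271] 74.7 z 0.017
t 26.98 pos [ 0.4741 -0.0814  0.1387] F [ 0.6  0.6 -0. ] M [-0.04 -0.06  0.02] grip mm 49.9 j [-0.4  -0.02  1.94 -0.03  1.21  0.6 ]
 rotvec [ 0.019  0.032 -0.949] shift in cur frame [-11.5 -21.7  38.3] in target frame [  9.6 -22.   38.7]
```

View pics/p_z.png

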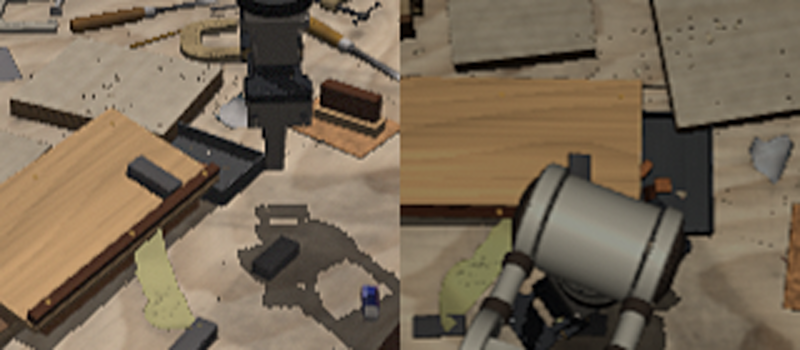

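The first stone lies on the deck against the cleat at (155,178). Next stone, at (275,258).

>>> arm_command:
  increments:
    - {"tx": -3,"ty": -8,"tz": 0,"wx": 0.015,"wy": 0.035,"wz": -0.17,"fingers": 50}
    - {"tx": -3,"ty": -8,"tz": 0,"wx": 0,"wy": 0,"wz": -0.175,"fingers": 50}
    - {"tx": 0,"ty": 0,"tz": 0,"wx": 0,"wy": 0,"wz": -0.175,"fingers": 50}
    - {"tx": 0,"ty": 0,"tz": 0,"wx": 0,"wy": 0,"wz": -0.175,"fingers": 50}
    - {"tx": 0,"ty": 0,"tz": 0,"wx": 0,"wy": 0,"wz": -0.175,"fingers": 50}

```text
time_s: 27.6
position: [0.4602, -0.0726, 0.1383]
orientation: [0.745, 0.667, 0.007, 0.007]
wrist_force: [0.3, 0.8, 0.1]
grip_width: 0.54
```

>>> arm_command:
  increments:
    - {"tx": 0,"ty": 0,"tz": 30,"wx": 0,"wy": 0,"wz": -0.075,"fingers": 50}
    - {"tx": 0,"ty": 0,"tz": 10,"wx": 0,"wy": 0,"wz": 0,"fingers": 50}
    - {"tx": 0,"ty": 0,"tz": 0,"wx": 0,"wy": 0,"wz": 0,"fingers": 50}
    - {"tx": 0,"ty": 0,"tz": 0,"wx": 0,"wy": 0,"wz": 0,"fingers": 50}

```text
time_s: 28.1
position: [0.4612, -0.0728, 0.0985]
orientation: [0.721, 0.693, 0.006, 0.008]
wrist_force: [-0.2, -0.5, -0.1]
grip_width: 0.541
```

```bash
python3 - <<'E'
from meas import *
d=snap('side','q');stones('q',('side',))
go([.453,-.070,.0045],down(88)); 
E
```

```text
side [291, 195, 19, 16, 152] c [ 0.4521 -0.0648] ang 87.5 rect [ 0.4525 -0.064 ] [0.0627 0.0254] 89.2 z 0.0169
side [257, 227, 20, 19, 186] c [0.4526 0.1018] ang 92.6 rect [0.4529 0.1005] [0.0282 0.0612] 2.2 z 0.0167
side [217, 270, 27, 21, 260] c [0.4415 0.2712] ang 76.1 rect [0.4409 0.2714] [0.0609 0.0273] 75.2 z 0.017
t 28.15 pos [ 0.4613 -0.0729  0.0986] F [ 0.5  0.2 -0.7] M [-0.03 -0.02  0.06] grip mm 50.0 j [-0.42 -0.01  2.02  0.01  1.11 -0.38]
 rotvec [ 0.02   0.001 -0.005] shift in cur frame [  2.7 -10.3  93.9] in target frame [ 2.6 -8.4 94.1]
```

>>> arm_command:
  increments:
    - {"tx": 3,"ty": -8,"tz": 30,"wx": 0.02,"wy": 0,"wz": -0.005,"fingers": 50}
    - {"tx": 0,"ty": 0,"tz": 30,"wx": 0,"wy": 0,"wz": 0,"fingers": 50}
    - {"tx": 0,"ty": 0,"tz": 22,"wx": 0,"wy": 0,"wz": 0,"fingers": 50}
    - {"tx": 0,"ty": 0,"tz": 10,"wx": 0,"wy": 0,"wz": 0,"fingers": 50}
    - {"tx": 0,"ty": 0,"tz": 0,"wx": 0,"wy": 0,"wz": 0,"fingers": 50}

```text
time_s: 28.78
position: [0.4532, -0.0694, 0.0055]
orientation: [0.719, 0.695, -0.001, -0.0]
wrist_force: [-0.3, -0.3, 1.2]
grip_width: 0.547
```

```bash
python3 - <<'E'
from meas import *
go([.453,-.070,.0045],down(88)); 
E
```

```text
t 28.77 pos [ 0.4532 -0.0694  0.0055] F [-0.3 -0.3  1.2] M [ 0.01 -0.1   0.  ] grip mm 50.3 j [-0.42  0.15  2.07 -0.    0.92 -0.38]
 rotvec [-0.002  0.001  0.001] shift in cur frame [-0.6 -0.2  1. ] in target frame [-0.6 -0.2  1. ]
```

>>> arm_command:
  increments:
    - {"tx": 0,"ty": 0,"tz": 1,"wx": 0,"wy": 0,"wz": 0,"fingers": 22}
    - {"tx": 0,"ty": 0,"tz": 0,"wx": 0,"wy": 0,"wz": 0,"fingers": 22}
    - {"tx": 0,"ty": 0,"tz": 0,"wx": 0,"wy": 0,"wz": 0,"fingers": 22}
    - {"tx": 0,"ty": 0,"tz": 0,"wx": 0,"wy": 0,"wz": 0,"fingers": 22}
    - {"tx": 0,"ty": 0,"tz": 0,"wx": 0,"wy": 0,"wz": 0,"fingers": 22}
  squeeze: 30

```text
time_s: 29.4
position: [0.4541, -0.0697, 0.0053]
orientation: [0.719, 0.695, -0.0, 0.001]
wrist_force: [1.5, 0.1, 5.3]
grip_width: 0.297
```

>>> arm_command:
  increments:
    - {"tx": 0,"ty": 0,"tz": -10,"wx": 0,"wy": 0,"wz": 0,"fingers": 22}
    - {"tx": 0,"ty": 0,"tz": -40,"wx": 0,"wy": 0,"wz": 0,"fingers": 22}
    - {"tx": 0,"ty": 0,"tz": -50,"wx": 0,"wy": 0,"wz": 0,"fingers": 22}
    - {"tx": 0,"ty": 0,"tz": -50,"wx": 0,"wy": 0,"wz": 0,"fingers": 22}
    - {"tx": 0,"ty": 0,"tz": -20,"wx": 0,"wy": 0,"wz": 0.173,"fingers": 22}

```text
time_s: 30.02
position: [0.4541, -0.0696, 0.1775]
orientation: [0.778, 0.629, -0.0, 0.001]
wrist_force: [0.4, 0.7, -1.8]
grip_width: 0.293
```

>>> arm_command:
  increments:
    - {"tx": 0,"ty": 0,"tz": 0,"wx": 0,"wy": 0,"wz": 0.173,"fingers": 22}
    - {"tx": 0,"ty": 0,"tz": 0,"wx": 0,"wy": 0,"wz": 0.173,"fingers": 22}
    - {"tx": 0,"ty": 0,"tz": 0,"wx": 0,"wy": 0,"wz": 0.173,"fingers": 22}
    - {"tx": 0,"ty": 0,"tz": 0,"wx": 0,"wy": 0,"wz": 0.173,"fingers": 22}
    - {"tx": 0,"ty": 0,"tz": 0,"wx": 0,"wy": 0,"wz": 0.173,"fingers": 22}

```text
time_s: 30.65
position: [0.4524, -0.0688, 0.1739]
orientation: [0.97, 0.244, -0.002, -0.0]
wrist_force: [-0.3, 0.1, -1.4]
grip_width: 0.298
```

>>> arm_command:
  increments:
    - {"tx": 0,"ty": 0,"tz": 0,"wx": 0,"wy": 0,"wz": 0.173,"fingers": 22}
    - {"tx": 0,"ty": 0,"tz": 0,"wx": 0,"wy": 0,"wz": 0.173,"fingers": 22}
    - {"tx": 0,"ty": 0,"tz": 0,"wx": 0,"wy": 0,"wz": 0.173,"fingers": 22}
    - {"tx": 0,"ty": 0,"tz": 0,"wx": 0,"wy": 0.131,"wz": 0,"fingers": 22}
    - {"tx": 0,"ty": 0,"tz": 0,"wx": 0,"wy": 0.131,"wz": 0,"fingers": 22}

```text
time_s: 31.28
position: [0.4529, -0.0688, 0.1739]
orientation: [0.991, -0.009, 0.131, 0.001]
wrist_force: [-1.3, -0.2, -1.7]
grip_width: 0.296
```

```bash
python3 - <<'E'
from meas import *
go(D([.0415,-.030,.0045]),down(0,1));  snap('side','r')
E
```

```text
t 31.27 pos [ 0.4529 -0.0688  0.1739] F [-1.3 -0.2 -1.7] M [ 0.    0.23 -0.  ] grip mm 27.3 j [-0.5  -0.36  2.18  0.14  1.09  1.04]
 rotvec [-0.    -0.     0.002] shift in cur frame [139.4 -62.4 160.4] in target frame [139.3 -62.7 160.3]
```

View pics/r_side.png

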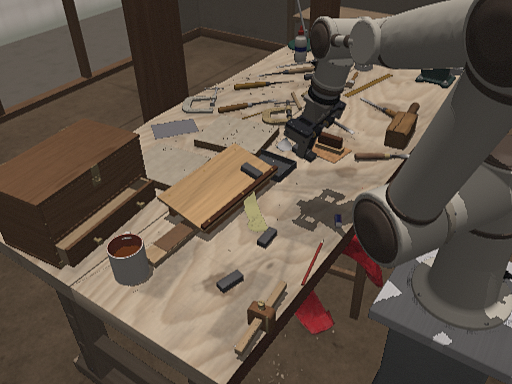

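The second stone is held at (300,147) and the first lies on the deck at (252,170). Moving to the deck.

>>> arm_command:
  increments:
    - {"tx": 34,"ty": -16,"tz": 0,"wx": 0,"wy": 0,"wz": 0,"fingers": 22}
    - {"tx": 35,"ty": -16,"tz": 20,"wx": 0,"wy": 0,"wz": 0,"fingers": 22}
    - {"tx": 35,"ty": -16,"tz": 40,"wx": 0,"wy": 0,"wz": 0,"fingers": 22}
    - {"tx": 35,"ty": -15,"tz": 40,"wx": 0,"wy": 0,"wz": 0,"fingers": 22}
    - {"tx": 0,"ty": 0,"tz": 30,"wx": 0,"wy": 0,"wz": 0,"fingers": 22}

```text
time_s: 31.95
position: [0.6238, -0.0083, 0.0826]
orientation: [0.992, -0.009, 0.128, 0.002]
wrist_force: [-0.8, -1.0, -2.3]
grip_width: 0.293
```

>>> arm_command:
  increments:
    - {"tx": 0,"ty": 0,"tz": 15,"wx": 0,"wy": 0,"wz": 0,"fingers": 22}
    - {"tx": 0,"ty": 0,"tz": 5,"wx": 0,"wy": 0,"wz": 0,"fingers": 22}
    - {"tx": 0,"ty": 0,"tz": 0,"wx": 0,"wy": 0,"wz": 0,"fingers": 22}
    - {"tx": 0,"ty": 0,"tz": 0,"wx": 0,"wy": 0,"wz": 0,"fingers": 22}

```text
time_s: 32.45
position: [0.6281, -0.0101, 0.0667]
orientation: [0.991, -0.01, 0.131, 0.002]
wrist_force: [0.5, 0.8, -1.1]
grip_width: 0.294
```

```bash
python3 - <<'E'
from meas import *
go(D([.0415,-.030,.0045]),down(0,1))
E
```

```text
t 32.45 pos [ 0.6281 -0.0101  0.0667] F [ 0.5  0.8 -1.1] M [0.08 0.12 0.01] grip mm 27.1 j [-0.24  0.26  1.81  0.08  0.81  1.31]
 rotvec [ 0.001 -0.     0.001] shift in cur frame [-0.9 -0.4 11.7] in target frame [-0.9 -0.3 11.7]
```

>>> arm_command:
  increments:
    - {"tx": 0,"ty": 0,"tz": 6,"wx": 0,"wy": 0,"wz": 0,"fingers": 22}
    - {"tx": 0,"ty": 0,"tz": 4,"wx": 0,"wy": 0,"wz": 0,"fingers": 22}
    - {"tx": 0,"ty": 0,"tz": 1,"wx": 0,"wy": 0,"wz": 0,"fingers": 22}
    - {"tx": 0,"ty": 0,"tz": 0,"wx": 0,"wy": 0,"wz": 0,"fingers": 22}

```text
time_s: 32.95
position: [0.6303, -0.0099, 0.0552]
orientation: [0.992, -0.01, 0.129, 0.002]
wrist_force: [-5.7, 0.5, 4.9]
grip_width: 0.295
```

>>> arm_command:
  increments:
    - {"tx": 0,"ty": 0,"tz": 0.5,"wx": 0,"wy": 0,"wz": 0,"fingers": 22}
    - {"tx": 0,"ty": 0,"tz": 0,"wx": 0,"wy": 0,"wz": 0,"fingers": 22}

```text
time_s: 33.2
position: [0.6303, -0.0099, 0.0552]
orientation: [0.992, -0.01, 0.129, 0.002]
wrist_force: [-7.4, 0.2, 10.4]
grip_width: 0.295
```

>>> arm_command:
  increments:
    - {"tx": -3,"ty": 0,"tz": -1,"wx": 0,"wy": 0,"wz": 0,"fingers": 22}
    - {"tx": -2,"ty": 0,"tz": 0,"wx": 0,"wy": 0,"wz": 0,"fingers": 22}
    - {"tx": -2,"ty": 0,"tz": 0,"wx": 0,"wy": 0,"wz": 0,"fingers": 22}
    - {"tx": -1,"ty": 0,"tz": 0,"wx": 0,"wy": 0,"wz": 0,"fingers": 22}
    - {"tx": 0,"ty": 0,"tz": 0,"wx": 0,"wy": 0,"wz": 0,"fingers": 22}

```text
time_s: 33.83
position: [0.6233, -0.0098, 0.0534]
orientation: [0.991, -0.01, 0.131, 0.002]
wrist_force: [4.0, -0.1, -0.8]
grip_width: 0.296
```

>>> arm_command:
  increments:
    - {"tx": -1,"ty": 0,"tz": 0,"wx": 0,"wy": 0,"wz": 0,"fingers": 22}
    - {"tx": 0,"ty": 0,"tz": 0,"wx": 0,"wy": 0,"wz": 0,"fingers": 22}

```text
time_s: 34.08
position: [0.6232, -0.0098, 0.0535]
orientation: [0.991, -0.01, 0.132, 0.002]
wrist_force: [7.3, 0.2, -1.6]
grip_width: 0.293
```

>>> arm_command:
  increments:
    - {"tx": -1,"ty": 0,"tz": 0,"wx": 0,"wy": 0,"wz": 0,"fingers": 22}
    - {"tx": 0,"ty": 0,"tz": 0,"wx": 0,"wy": 0,"wz": 0,"fingers": 22}

```text
time_s: 34.33
position: [0.6231, -0.0098, 0.0537]
orientation: [0.991, -0.01, 0.133, 0.002]
wrist_force: [10.0, 0.5, -4.0]
grip_width: 0.293
```

```bash
python3 - <<'E'
from meas import *
go(D([.0315,-.030,.005]),down(0,1))
E
```

```text
t 34.33 pos [ 0.6231 -0.0098  0.0537] F [10.   0.5 -4. ] M [ 0.25 -1.53 -0.01] grip mm 27.0 j [-0.24  0.27  1.84  0.08  0.78  1.3 ]
 rotvec [ 0.001 -0.005  0.001] shift in cur frame [-2.7 -0.2  0. ] in target frame [-2.7 -0.2  0. ]
```

Seated. Press flat, release, go for the third stone.

>>> arm_command:
  increments:
    - {"tx": 1,"ty": 0,"tz": 0.7,"wx": 0,"wy": 0,"wz": 0,"fingers": 22}
    - {"tx": 0,"ty": 0,"tz": 0,"wx": 0,"wy": 0,"wz": 0,"fingers": 31}
    - {"tx": 0,"ty": 0,"tz": 0,"wx": 0,"wy": 0,"wz": 0,"fingers": 40}
    - {"tx": 0,"ty": 0,"tz": 0,"wx": 0,"wy": 0,"wz": 0,"fingers": 40}
    - {"tx": 0,"ty": 0,"tz": -15,"wx": 0,"wy": 0,"wz": 0,"fingers": 40}

```text
time_s: 34.95
position: [0.6163, -0.0093, 0.0654]
orientation: [0.992, -0.01, 0.128, 0.001]
wrist_force: [0.2, -0.4, 0.5]
grip_width: 0.437
```

>>> arm_command:
  increments:
    - {"tx": 0,"ty": 0,"tz": -40,"wx": 0,"wy": 0,"wz": 0,"fingers": 50}
    - {"tx": 0,"ty": 0,"tz": -50,"wx": 0,"wy": 0,"wz": 0,"fingers": 50}
    - {"tx": -40,"ty": -30,"tz": 0,"wx": 0,"wy": -0.131,"wz": 0,"fingers": 50}
    - {"tx": -40,"ty": -40,"tz": 0,"wx": 0,"wy": -0.131,"wz": 0,"fingers": 50}
    - {"tx": -40,"ty": -40,"tz": 0,"wx": 0,"wy": 0,"wz": -0.173,"fingers": 50}

```text
time_s: 35.58
position: [0.4788, 0.1041, 0.1389]
orientation: [0.997, 0.078, -0.001, 0.0]
wrist_force: [-0.1, 0.8, 0.6]
grip_width: 0.544
```

>>> arm_command:
  increments:
    - {"tx": 0,"ty": 0,"tz": 0,"wx": 0,"wy": 0,"wz": -0.173,"fingers": 50}
    - {"tx": 0,"ty": 0,"tz": 0,"wx": 0,"wy": 0,"wz": -0.173,"fingers": 50}
    - {"tx": 0,"ty": 0,"tz": 0,"wx": 0,"wy": 0,"wz": -0.173,"fingers": 50}
    - {"tx": 0,"ty": 0,"tz": 0,"wx": 0,"wy": 0,"wz": -0.173,"fingers": 50}
    - {"tx": 0,"ty": 0,"tz": 0,"wx": 0,"wy": 0,"wz": -0.173,"fingers": 50}

```text
time_s: 36.2
position: [0.4787, 0.1033, 0.139]
orientation: [0.872, 0.49, -0.0, 0.0]
wrist_force: [0.2, -1.0, -0.8]
grip_width: 0.544
```

>>> arm_command:
  increments:
    - {"tx": 0,"ty": 0,"tz": 0,"wx": 0,"wy": 0,"wz": -0.173,"fingers": 50}
    - {"tx": 0,"ty": 0,"tz": 0,"wx": 0,"wy": 0,"wz": -0.173,"fingers": 50}
    - {"tx": 0,"ty": 0,"tz": 0,"wx": 0,"wy": 0,"wz": -0.173,"fingers": 50}
    - {"tx": 0,"ty": 0,"tz": 0,"wx": 0,"wy": 0,"wz": 0,"fingers": 50}

```text
time_s: 36.7
position: [0.4787, 0.1033, 0.1389]
orientation: [0.72, 0.694, -0.001, 0.0]
wrist_force: [-0.7, -0.3, 1.5]
grip_width: 0.549
```

```bash
python3 - <<'E'
from meas import *
d=snap('side','s');e=snap('top','s');stones('s')
go([.452,.0985,.1],down(91.5)); 
cv2.imwrite('pics/s_z.png',cv2.resize(np.hstack([cv2.cvtColor(x,cv2.COLOR_RGB2BGR) for x in (d['img'][140:300,160:320],e['img'][110:270,130:290])]),None,fx=2.5,fy=2.5,interpolation=cv2.INTER_CUBIC))
E
```

```text
top [146, 228, 10, 10, 62] c [0.4469 0.2858] ang 161.3 rect [0.4464 0.2854] [0.0207 0.0239] 75.8 z 0.019
side [257, 227, 20, 19, 184] c [0.4515 0.1032] ang 94.0 rect [0.4521 0.1007] [0.0255 0.0631] 3.1 z 0.0171
side [217, 270, 26, 21, 264] c [0.4422 0.2721] ang 77.2 rect [0.4414 0.2715] [0.0612 0.0265] 75.2 z 0.0171
t 36.8 pos [0.4787 0.1033 0.1386] F [ 1.  -0.8  0.4] M [-0.05 -0.13 -0.03] grip mm 50.0 j [-0.03  0.01  1.91 -0.    1.22  0.  ]
 rotvec [-0.001  0.001 -0.063] shift in cur frame [ -5.7 -26.5  38.6] in target frame [ -4.1 -26.8  38.6]
```

View pics/s_z.png

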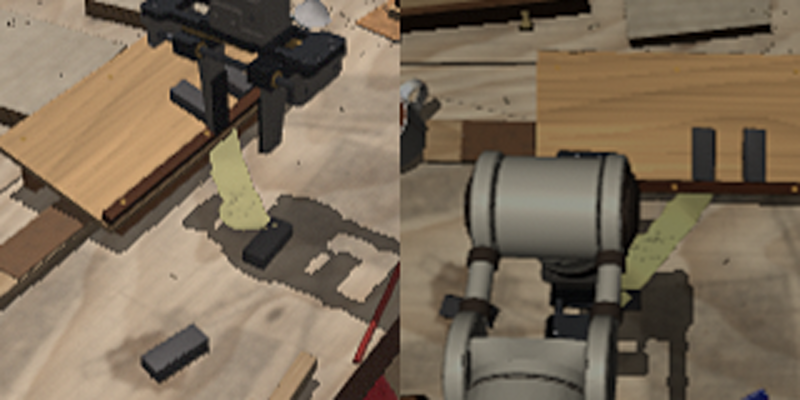

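Both stones on the deck lie straight against the cleat ((703,153) and (755,155) in the right half). Down on the third one.

>>> arm_command:
  increments:
    - {"tx": 0,"ty": 0,"tz": 20,"wx": 0,"wy": 0,"wz": -0.063,"fingers": 50}
    - {"tx": -4,"ty": -27,"tz": 20,"wx": 0,"wy": 0,"wz": 0,"fingers": 50}
    - {"tx": 0,"ty": 0,"tz": 0,"wx": 0,"wy": 0,"wz": 0,"fingers": 50}
    - {"tx": 0,"ty": 0,"tz": 0,"wx": 0,"wy": 0,"wz": 0,"fingers": 50}

```text
time_s: 37.3
position: [0.4531, 0.0985, 0.0993]
orientation: [0.697, 0.717, -0.0, 0.001]
wrist_force: [0.6, 0.6, 0.8]
grip_width: 0.545
```

```bash
python3 - <<'E'
from meas import *
d=snap('side','t');stones('t',('side',))
go([.452,.0985,.0045],down(91.5)); 
E
```

```text
side [257, 227, 20, 19, 184] c [0.4522 0.1027] ang 92.9 rect [0.4521 0.1018] [0.0263 0.0635] 3.1 z 0.017
side [217, 270, 26, 20, 262] c [0.4419 0.2719] ang 75.6 rect [0.441  0.2716] [0.0607 0.0277] 74.0 z 0.0171
t 37.35 pos [0.4535 0.0985 0.0996] F [-1.3  0.3  0.3] M [-0.04 -0.12  0.01] grip mm 50.0 j [-0.05 -0.01  2.01 -0.    1.13 -0.07]
 rotvec [0.001 0.001 0.002] shift in cur frame [ 0.2 -1.6 95.1] in target frame [ 0.1 -1.5 95.1]
```

>>> arm_command:
  increments:
    - {"tx": 0,"ty": -1,"tz": 30,"wx": 0,"wy": 0,"wz": 0,"fingers": 50}
    - {"tx": 0,"ty": 0,"tz": 30,"wx": 0,"wy": 0,"wz": 0,"fingers": 50}
    - {"tx": 0,"ty": 0,"tz": 24,"wx": 0,"wy": 0,"wz": 0,"fingers": 50}
    - {"tx": 0,"ty": 0,"tz": 10,"wx": 0,"wy": 0,"wz": 0,"fingers": 50}
    - {"tx": 0,"ty": 0,"tz": 0,"wx": 0,"wy": 0,"wz": 0,"fingers": 50}

```text
time_s: 37.98
position: [0.4512, 0.0984, 0.0044]
orientation: [0.697, 0.717, -0.001, -0.0]
wrist_force: [0.6, -0.2, -0.5]
grip_width: 0.544
```

>>> arm_command:
  increments:
    - {"tx": 0,"ty": 0,"tz": 0,"wx": 0,"wy": 0,"wz": 0,"fingers": 22}
    - {"tx": 0,"ty": 0,"tz": 0,"wx": 0,"wy": 0,"wz": 0,"fingers": 22}
    - {"tx": 0,"ty": 0,"tz": 0,"wx": 0,"wy": 0,"wz": 0,"fingers": 22}
    - {"tx": 0,"ty": 0,"tz": 0,"wx": 0,"wy": 0,"wz": 0,"fingers": 22}
    - {"tx": 0,"ty": 0,"tz": 0,"wx": 0,"wy": 0,"wz": 0,"fingers": 22}
  squeeze: 30

```text
time_s: 38.6
position: [0.452, 0.0983, 0.0052]
orientation: [0.697, 0.717, 0.0, 0.001]
wrist_force: [2.1, 0.8, 5.7]
grip_width: 0.294
```

>>> arm_command:
  increments:
    - {"tx": 0,"ty": 0,"tz": -10,"wx": 0,"wy": 0,"wz": 0,"fingers": 22}
    - {"tx": 0,"ty": 0,"tz": -40,"wx": 0,"wy": 0,"wz": 0,"fingers": 22}
    - {"tx": 0,"ty": 0,"tz": -50,"wx": 0,"wy": 0,"wz": 0,"fingers": 22}
    - {"tx": 0,"ty": 0,"tz": -50,"wx": 0,"wy": 0,"wz": 0,"fingers": 22}
    - {"tx": 0,"ty": 0,"tz": -20,"wx": 0,"wy": 0,"wz": 0.175,"fingers": 22}

```text
time_s: 39.22
position: [0.4516, 0.0985, 0.1773]
orientation: [0.758, 0.652, 0.0, 0.001]
wrist_force: [0.4, -0.3, -1.8]
grip_width: 0.294
```

>>> arm_command:
  increments:
    - {"tx": 0,"ty": 0,"tz": 0,"wx": 0,"wy": 0,"wz": 0.18,"fingers": 22}
    - {"tx": 0,"ty": 0,"tz": 0,"wx": 0,"wy": 0,"wz": 0.18,"fingers": 22}
    - {"tx": 0,"ty": 0,"tz": 0,"wx": 0,"wy": 0,"wz": 0.18,"fingers": 22}
    - {"tx": 0,"ty": 0,"tz": 0,"wx": 0,"wy": 0,"wz": 0.18,"fingers": 22}
    - {"tx": 0,"ty": 0,"tz": 0,"wx": 0,"wy": 0,"wz": 0.18,"fingers": 22}

```text
time_s: 39.85
position: [0.4497, 0.0986, 0.1736]
orientation: [0.966, 0.257, -0.002, -0.0]
wrist_force: [-0.2, -0.1, -1.1]
grip_width: 0.293
```

>>> arm_command:
  increments:
    - {"tx": 0,"ty": 0,"tz": 0,"wx": 0,"wy": 0,"wz": 0.18,"fingers": 22}
    - {"tx": 0,"ty": 0,"tz": 0,"wx": 0,"wy": 0,"wz": 0.18,"fingers": 22}
    - {"tx": 0,"ty": 0,"tz": 0,"wx": 0,"wy": 0,"wz": 0.183,"fingers": 22}
    - {"tx": 0,"ty": 0,"tz": 0,"wx": 0,"wy": 0.131,"wz": 0,"fingers": 22}
    - {"tx": 0,"ty": 0,"tz": 0,"wx": 0,"wy": 0.131,"wz": 0,"fingers": 22}

```text
time_s: 40.48
position: [0.4502, 0.0985, 0.1736]
orientation: [0.991, -0.009, 0.131, 0.002]
wrist_force: [-0.5, 0.2, -1.2]
grip_width: 0.296
```

```bash
python3 - <<'E'
from meas import *
go(D([.0425,.030,.0045]),down(0,1));  snap('side','u')
E
```

```text
t 40.48 pos [0.4502 0.0985 0.1736] F [-0.5  0.2 -1.2] M [ 0.02  0.21 -0.01] grip mm 27.2 j [-0.05 -0.34  2.17  0.01  1.06  1.53]
 rotvec [-0.    -0.     0.003] shift in cur frame [146.2  45.  161.7] in target frame [146.4  44.5 161.7]
```

View pics/u_side.png

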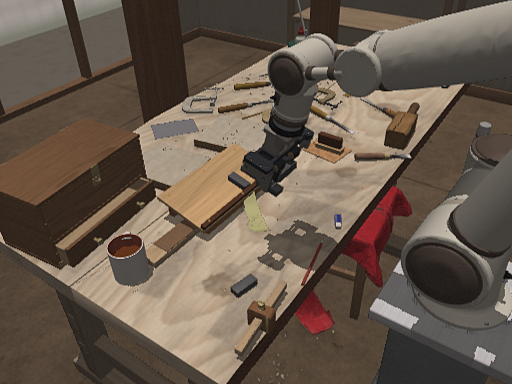

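The third stone is held; the fourth now lies at (244,285), so it has been knocked aside and I'll remeasure it later. Placing the third.

>>> arm_command:
  increments:
    - {"tx": 36,"ty": 11,"tz": 0,"wx": 0,"wy": 0,"wz": 0.003,"fingers": 22}
    - {"tx": 37,"ty": 11,"tz": 20,"wx": 0,"wy": 0,"wz": 0,"fingers": 22}
    - {"tx": 37,"ty": 11,"tz": 40,"wx": 0,"wy": 0,"wz": 0,"fingers": 22}
    - {"tx": 36,"ty": 11,"tz": 40,"wx": 0,"wy": 0,"wz": 0,"fingers": 22}
    - {"tx": 0,"ty": 0,"tz": 30,"wx": 0,"wy": 0,"wz": 0,"fingers": 22}

```text
time_s: 41.15
position: [0.6261, 0.0499, 0.0844]
orientation: [0.992, -0.011, 0.129, 0.001]
wrist_force: [0.5, -0.5, -1.8]
grip_width: 0.294
```

>>> arm_command:
  increments:
    - {"tx": 0,"ty": 0,"tz": 15,"wx": 0,"wy": 0,"wz": 0,"fingers": 22}
    - {"tx": 0,"ty": 0,"tz": 5,"wx": 0,"wy": 0,"wz": 0,"fingers": 22}
    - {"tx": 0,"ty": 0,"tz": 0,"wx": 0,"wy": 0,"wz": 0,"fingers": 22}
    - {"tx": 0,"ty": 0,"tz": 0,"wx": 0,"wy": 0,"wz": 0,"fingers": 22}

```text
time_s: 41.65
position: [0.6302, 0.051, 0.0682]
orientation: [0.991, -0.01, 0.131, 0.001]
wrist_force: [0.2, -0.1, -1.8]
grip_width: 0.291
```

```bash
python3 - <<'E'
from meas import *
go(D([.0425,.030,.0045]),down(0,1))
E
```

```text
t 41.65 pos [0.6302 0.051  0.0682] F [ 0.2 -0.1 -1.8] M [0.06 0.18 0.02] grip mm 26.8 j [-0.12  0.27  1.8   0.04  0.81  1.45]
 rotvec [ 0.    -0.001  0.001] shift in cur frame [-1.1  0.8 13.1] in target frame [-1.1  0.8 13.1]
```

>>> arm_command:
  increments:
    - {"tx": 0,"ty": 1,"tz": 7,"wx": 0,"wy": 0,"wz": 0,"fingers": 22}
    - {"tx": 0,"ty": 0,"tz": 4,"wx": 0,"wy": 0,"wz": 0,"fingers": 22}
    - {"tx": 0,"ty": 0,"tz": 1,"wx": 0,"wy": 0,"wz": 0,"fingers": 22}
    - {"tx": 0,"ty": 0,"tz": 0,"wx": 0,"wy": 0,"wz": 0,"fingers": 22}

```text
time_s: 42.15
position: [0.6323, 0.0498, 0.0553]
orientation: [0.992, -0.01, 0.129, 0.001]
wrist_force: [-4.1, 0.0, 5.1]
grip_width: 0.297
```

>>> arm_command:
  increments:
    - {"tx": 0,"ty": 0,"tz": 0.5,"wx": 0,"wy": 0,"wz": 0,"fingers": 22}
    - {"tx": 0,"ty": 0,"tz": 0,"wx": 0,"wy": 0,"wz": 0,"fingers": 22}

```text
time_s: 42.4
position: [0.6324, 0.0498, 0.0553]
orientation: [0.992, -0.01, 0.129, 0.001]
wrist_force: [-8.8, 0.0, 8.9]
grip_width: 0.292
```

>>> arm_command:
  increments:
    - {"tx": -3,"ty": 0,"tz": -0.8,"wx": 0,"wy": 0,"wz": 0,"fingers": 22}
    - {"tx": -2,"ty": 0,"tz": 0,"wx": 0,"wy": 0,"wz": 0,"fingers": 22}
    - {"tx": -2,"ty": 0,"tz": 0,"wx": 0,"wy": 0,"wz": 0,"fingers": 22}
    - {"tx": -1,"ty": 0,"tz": 0,"wx": 0,"wy": 0,"wz": 0,"fingers": 22}
    - {"tx": 0,"ty": 0,"tz": 0,"wx": 0,"wy": 0,"wz": 0,"fingers": 22}

```text
time_s: 43.02
position: [0.6257, 0.0499, 0.0538]
orientation: [0.991, -0.01, 0.131, 0.001]
wrist_force: [4.4, -0.5, -2.2]
grip_width: 0.292
```

>>> arm_command:
  increments:
    - {"tx": -1,"ty": 0,"tz": 0,"wx": 0,"wy": 0,"wz": 0,"fingers": 22}
    - {"tx": 0,"ty": 0,"tz": 0,"wx": 0,"wy": 0,"wz": 0,"fingers": 22}

```text
time_s: 43.28
position: [0.6256, 0.0499, 0.0539]
orientation: [0.991, -0.011, 0.132, 0.001]
wrist_force: [7.0, -0.1, -3.4]
grip_width: 0.295
```

```bash
python3 - <<'E'
from meas import *
go(D([.0325,.030,.0045]),down(0,1))
E
```

```text
t 43.27 pos [0.6256 0.0499 0.0539] F [ 7.  -0.1 -3.4] M [ 0.11 -1.12  0.01] grip mm 27.1 j [-0.13  0.28  1.82  0.04  0.78  1.44]
 rotvec [ 0.    -0.003  0.   ] shift in cur frame [-2.9 -0.4  0.4] in target frame [-2.9 -0.4  0.4]
```

>>> arm_command:
  increments:
    - {"tx": 0.7,"ty": 0,"tz": 0.8,"wx": 0,"wy": 0,"wz": 0,"fingers": 22}
    - {"tx": 0,"ty": 0,"tz": 0,"wx": 0,"wy": 0,"wz": 0,"fingers": 31}
    - {"tx": 0,"ty": 0,"tz": 0,"wx": 0,"wy": 0,"wz": 0,"fingers": 40}
    - {"tx": 0,"ty": 0,"tz": 0,"wx": 0,"wy": 0,"wz": 0,"fingers": 40}
    - {"tx": 0,"ty": 0,"tz": -15,"wx": 0,"wy": 0,"wz": 0,"fingers": 40}

```text
time_s: 43.9
position: [0.6194, 0.0502, 0.0659]
orientation: [0.992, -0.01, 0.128, 0.001]
wrist_force: [0.1, 0.7, -0.8]
grip_width: 0.438
```

>>> arm_command:
  increments:
    - {"tx": 0,"ty": 0,"tz": -40,"wx": 0,"wy": 0,"wz": 0,"fingers": 50}
    - {"tx": 0,"ty": 0,"tz": -50,"wx": 0,"wy": 0,"wz": 0,"fingers": 50}
    - {"tx": -40,"ty": 0,"tz": 0,"wx": 0,"wy": -0.131,"wz": 0,"fingers": 50}
    - {"tx": -40,"ty": 0,"tz": 0,"wx": 0,"wy": -0.131,"wz": 0,"fingers": 50}
    - {"tx": -40,"ty": 0,"tz": 0,"wx": 0,"wy": 0,"wz": -0.173,"fingers": 50}

```text
time_s: 44.52
position: [0.4795, 0.0527, 0.1392]
orientation: [0.997, 0.078, -0.001, -0.0]
wrist_force: [-0.1, 0.1, 0.2]
grip_width: 0.544
```

>>> arm_command:
  increments:
    - {"tx": 0,"ty": 0,"tz": 0,"wx": 0,"wy": 0,"wz": -0.173,"fingers": 50}
    - {"tx": 0,"ty": 0,"tz": 0,"wx": 0,"wy": 0,"wz": -0.173,"fingers": 50}
    - {"tx": 0,"ty": 0,"tz": 0,"wx": 0,"wy": 0,"wz": -0.173,"fingers": 50}
    - {"tx": 0,"ty": 0,"tz": 0,"wx": 0,"wy": 0,"wz": -0.173,"fingers": 50}
    - {"tx": 0,"ty": 0,"tz": 0,"wx": 0,"wy": 0,"wz": 0,"fingers": 50}

```text
time_s: 45.15
position: [0.4795, 0.053, 0.1394]
orientation: [0.913, 0.409, -0.0, -0.0]
wrist_force: [-0.4, -0.7, -0.1]
grip_width: 0.546
```

```bash
python3 - <<'E'
from meas import *
d=snap('side','v');e=snap('top','v');stones('v')
go([.452,.25,.1],down(90)); 
cv2.imwrite('pics/v_z.png',cv2.resize(np.hstack([cv2.cvtColor(x,cv2.COLOR_RGB2BGR) for x in (d['img'][140:300,160:320],e['img'][110:270,130:290])]),None,fx=2.5,fy=2.5,interpolation=cv2.INTER_CUBIC))
E
```

```text
top [148, 240, 23, 13, 190] c [0.4059 0.2581] ang 78.4 rect [0.4063 0.2583] [0.0617 0.0251] 76.9 z 0.0189
side [231, 274, 27, 21, 269] c [0.4069 0.2643] ang 77.5 rect [0.4061 0.264 ] [0.0615 0.0266] 76.3 z 0.0169
t 45.25 pos [0.4795 0.053  0.1391] F [ 0.8 -0.7  0.4] M [-0.03 -0.01 -0.02] grip mm 50.4 j [-0.14 -0.01  1.93 -0.    1.22  0.59]
 rotvec [-0.001  0.    -0.73 ] shift in cur frame [ 128.5 -151.8   39.1] in target frame [197.  -27.5  39.1]
```

View pics/v_z.png

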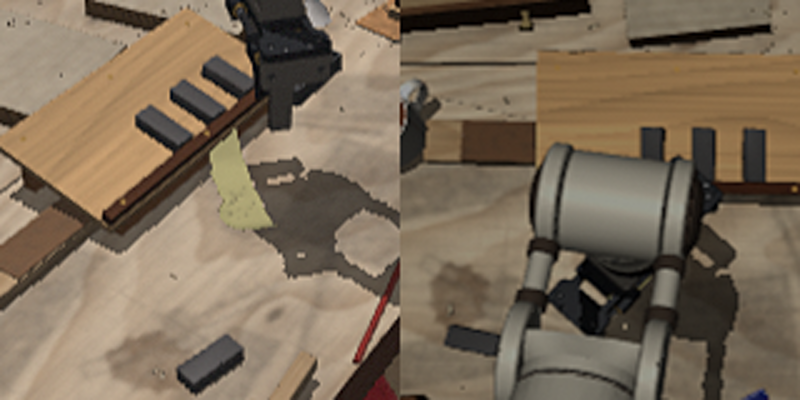

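Three stones lie side by side against the cleat. The fourth is at world (0.406, 0.258), turned to 77°.

```bash
python3 - <<'E'
from meas import *
go([.406,.2575,.1],down(77)); 
E
```

```text
t 45.25 pos [0.4795 0.053  0.1391] F [ 0.8 -0.7  0.4] M [-0.03 -0.01 -0.02] grip mm 50.4 j [-0.14 -0.01  1.93 -0.    1.22  0.59]
 rotvec [-0.001  0.001 -0.503] shift in cur frame [ 103.4 -191.1   39.2] in target frame [ 182.7 -117.6   39.1]
```

>>> arm_command:
  increments:
    - {"tx": 0,"ty": 0,"tz": 0,"wx": 0,"wy": 0,"wz": -0.168,"fingers": 50}
    - {"tx": 0,"ty": 0,"tz": 0,"wx": 0,"wy": 0,"wz": -0.168,"fingers": 50}
    - {"tx": 0,"ty": 0,"tz": 0,"wx": 0,"wy": 0,"wz": -0.167,"fingers": 50}
    - {"tx": 37,"ty": -24,"tz": 0,"wx": 0,"wy": 0,"wz": 0,"fingers": 50}
    - {"tx": 37,"ty": -24,"tz": 0,"wx": 0,"wy": 0,"wz": 0,"fingers": 50}

```text
time_s: 45.88
position: [0.4488, 0.1365, 0.1389]
orientation: [0.783, 0.622, -0.0, -0.0]
wrist_force: [-0.1, 1.0, -0.8]
grip_width: 0.545
```

>>> arm_command:
  increments:
    - {"tx": 37,"ty": -24,"tz": 10,"wx": 0,"wy": 0,"wz": 0,"fingers": 50}
    - {"tx": 37,"ty": -24,"tz": 15,"wx": 0,"wy": 0,"wz": 0,"fingers": 50}
    - {"tx": 35,"ty": -22,"tz": 14,"wx": 0,"wy": 0,"wz": 0,"fingers": 50}
    - {"tx": 0,"ty": 0,"tz": 0,"wx": 0,"wy": 0,"wz": 0,"fingers": 50}
    - {"tx": 0,"ty": 0,"tz": 0,"wx": 0,"wy": 0,"wz": 0,"fingers": 50}

```text
time_s: 46.5
position: [0.4053, 0.2573, 0.1001]
orientation: [0.782, 0.623, -0.0, -0.0]
wrist_force: [-0.1, 0.4, -0.6]
grip_width: 0.547
```

```bash
python3 - <<'E'
from meas import *
d=snap('side','w');stones('w',('side',))
go([.406,.2575,.0045],down(77)); 
E
```

```text
side [231, 274, 27, 21, 273] c [0.4071 0.2648] ang 78.6 rect [0.4067 0.2641] [0.0624 0.0262] 77.6 z 0.017
t 46.55 pos [0.4057 0.2571 0.1003] F [-0.3 -0.4 -0. ] M [-0.02  0.01 -0.01] grip mm 50.2 j [0.31 0.04 1.97 0.   1.14 0.54]
 rotvec [-0.001  0.     0.002] shift in cur frame [ 0.5  0.3 95.8] in target frame [ 0.5  0.2 95.8]
```

View pics/w_side.png

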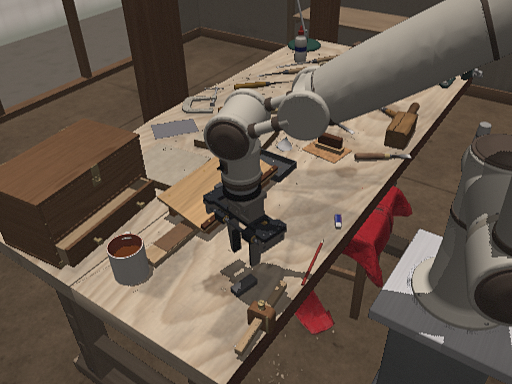

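The gripper is over the stone (243,285), and the marking gauge at (260,312) is lower than the gripper body. Descending.

>>> arm_command:
  increments:
    - {"tx": 0,"ty": 0,"tz": 30,"wx": 0,"wy": 0,"wz": 0,"fingers": 50}
    - {"tx": 0,"ty": 0,"tz": 30,"wx": 0,"wy": 0,"wz": 0,"fingers": 50}
    - {"tx": 0,"ty": 0,"tz": 25,"wx": 0,"wy": 0,"wz": 0,"fingers": 50}
    - {"tx": 0,"ty": 0,"tz": 10,"wx": 0,"wy": 0,"wz": 0,"fingers": 50}
    - {"tx": 0,"ty": 0,"tz": 0,"wx": 0,"wy": 0,"wz": 0,"fingers": 50}

```text
time_s: 47.18
position: [0.4051, 0.2571, 0.0048]
orientation: [0.782, 0.623, -0.001, -0.001]
wrist_force: [-0.7, -0.1, 0.2]
grip_width: 0.541
```

>>> arm_command:
  increments:
    - {"tx": 0,"ty": 0,"tz": 0,"wx": 0,"wy": 0,"wz": 0,"fingers": 22}
    - {"tx": 0,"ty": 0,"tz": 0,"wx": 0,"wy": 0,"wz": 0,"fingers": 22}
    - {"tx": 0,"ty": 0,"tz": 0,"wx": 0,"wy": 0,"wz": 0,"fingers": 22}
    - {"tx": 0,"ty": 0,"tz": 0,"wx": 0,"wy": 0,"wz": 0,"fingers": 22}
    - {"tx": 0,"ty": 0,"tz": 0,"wx": 0,"wy": 0,"wz": 0,"fingers": 22}
  squeeze: 30

```text
time_s: 47.8
position: [0.406, 0.2579, 0.0058]
orientation: [0.782, 0.624, 0.0, 0.0]
wrist_force: [0.8, -1.2, 5.4]
grip_width: 0.295
```

>>> arm_command:
  increments:
    - {"tx": 0,"ty": 0,"tz": -10,"wx": 0,"wy": 0,"wz": 0,"fingers": 22}
    - {"tx": 0,"ty": 0,"tz": -40,"wx": 0,"wy": 0,"wz": 0,"fingers": 22}
    - {"tx": 0,"ty": 0,"tz": -50,"wx": 0,"wy": 0,"wz": 0,"fingers": 22}
    - {"tx": 0,"ty": 0,"tz": -50,"wx": 0,"wy": 0,"wz": 0,"fingers": 22}
    - {"tx": 0,"ty": 0,"tz": -20,"wx": 0,"wy": 0,"wz": 0.17,"fingers": 22}

```text
time_s: 48.42
position: [0.4059, 0.2582, 0.1781]
orientation: [0.833, 0.554, 0.001, -0.0]
wrist_force: [0.0, -0.8, -1.2]
grip_width: 0.296
```

>>> arm_command:
  increments:
    - {"tx": 0,"ty": 0,"tz": 0,"wx": 0,"wy": 0,"wz": 0.17,"fingers": 22}
    - {"tx": 0,"ty": 0,"tz": 0,"wx": 0,"wy": 0,"wz": 0.17,"fingers": 22}
    - {"tx": 0,"ty": 0,"tz": 0,"wx": 0,"wy": 0,"wz": 0.17,"fingers": 22}
    - {"tx": 0,"ty": 0,"tz": 0,"wx": 0,"wy": 0,"wz": 0.17,"fingers": 22}
    - {"tx": 0,"ty": 0,"tz": 0,"wx": 0,"wy": 0,"wz": 0.17,"fingers": 22}

```text
time_s: 49.05
position: [0.404, 0.2575, 0.1743]
orientation: [0.987, 0.16, -0.002, -0.0]
wrist_force: [0.1, 0.0, -0.6]
grip_width: 0.294
```

>>> arm_command:
  increments:
    - {"tx": 0,"ty": 0,"tz": 0,"wx": 0,"wy": 0,"wz": 0.17,"fingers": 22}
    - {"tx": 0,"ty": 0,"tz": 0,"wx": 0,"wy": 0,"wz": 0.175,"fingers": 22}
    - {"tx": 0,"ty": 0,"tz": 0,"wx": 0,"wy": 0.131,"wz": 0,"fingers": 22}
    - {"tx": 0,"ty": 0,"tz": 0,"wx": 0,"wy": 0.131,"wz": 0,"fingers": 22}

```text
time_s: 49.55
position: [0.4047, 0.2574, 0.1745]
orientation: [0.991, -0.009, 0.131, 0.001]
wrist_force: [0.1, -0.4, -0.6]
grip_width: 0.295
```

```bash
python3 - <<'E'
from meas import *
go(D([.0415,.090,.0045]),down(0,1));  snap('side','x')
E
```

```text
t 49.55 pos [0.4047 0.2574 0.1745] F [ 0.1 -0.4 -0.6] M [0.04 0.2  0.01] grip mm 27.1 j [ 0.38 -0.24  2.09 -0.12  1.06  2.02]
 rotvec [-0.001 -0.001  0.003] shift in cur frame [191.9 143.1 175.3] in target frame [192.5 142.4 175.2]
```

View pics/x_side.png

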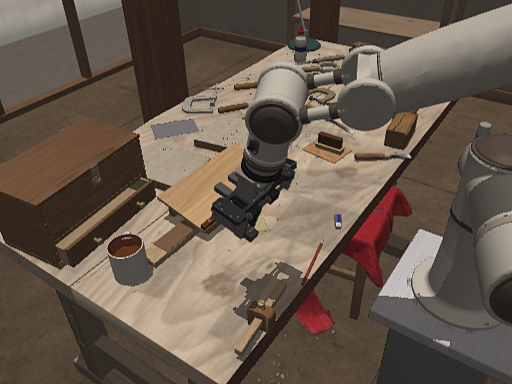

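The fourth stone is off the table and in the gripper. Moving to its place.

>>> arm_command:
  increments:
    - {"tx": 38,"ty": 28,"tz": 0,"wx": 0,"wy": 0,"wz": 0.003,"fingers": 22}
    - {"tx": 38,"ty": 28,"tz": 20,"wx": 0,"wy": 0,"wz": 0,"fingers": 22}
    - {"tx": 38,"ty": 29,"tz": 30,"wx": 0,"wy": 0,"wz": 0,"fingers": 22}
    - {"tx": 38,"ty": 29,"tz": 40,"wx": 0,"wy": 0,"wz": 0,"fingers": 22}
    - {"tx": 40,"ty": 28,"tz": 40,"wx": 0,"wy": 0,"wz": 0,"fingers": 22}

```text
time_s: 50.22
position: [0.6216, 0.1104, 0.0975]
orientation: [0.992, -0.011, 0.129, 0.001]
wrist_force: [0.0, 1.1, -0.5]
grip_width: 0.295
```

>>> arm_command:
  increments:
    - {"tx": 0,"ty": 0,"tz": 25,"wx": 0,"wy": 0,"wz": 0,"fingers": 22}
    - {"tx": 0,"ty": 0,"tz": 8,"wx": 0,"wy": 0,"wz": 0,"fingers": 22}
    - {"tx": 0,"ty": 0,"tz": 0,"wx": 0,"wy": 0,"wz": 0,"fingers": 22}
    - {"tx": 0,"ty": 0,"tz": 0,"wx": 0,"wy": 0,"wz": 0,"fingers": 22}

```text
time_s: 50.72
position: [0.6294, 0.112, 0.0682]
orientation: [0.991, -0.01, 0.131, 0.001]
wrist_force: [0.6, -0.0, -1.6]
grip_width: 0.291
```

```bash
python3 - <<'E'
from meas import *
go(D([.0415,.090,.0045]),down(0,1)); d=snap('side','y')
cv2.imwrite('pics/y_z.png',cv2.resize(cv2.cvtColor(d['img'][120:260,150:310],cv2.COLOR_RGB2BGR),None,fx=4,fy=4,interpolation=cv2.INTER_CUBIC))
E
```

```text
t 50.73 pos [0.6294 0.112  0.0682] F [ 0.6 -0.  -1.6] M [ 0.02  0.2  -0.  ] grip mm 26.7 j [-0.01  0.29  1.77 -0.    0.81  1.58]
 rotvec [-0.001 -0.     0.001] shift in cur frame [-0.1  1.8 13.6] in target frame [-0.1  1.8 13.6]
```

View pics/y_z.png

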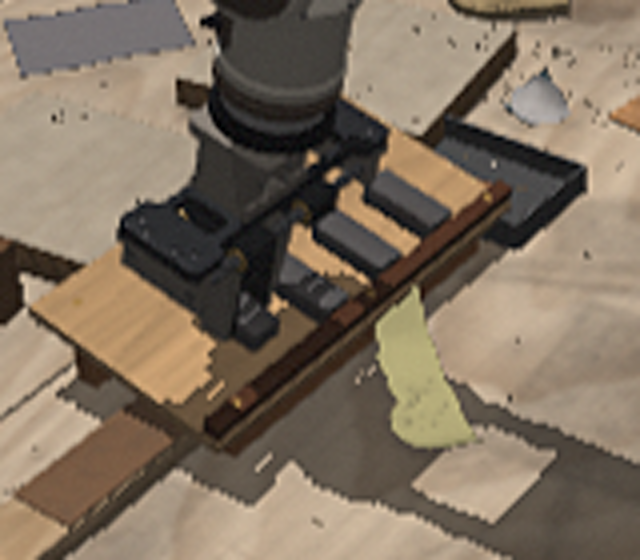

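The stone is held square over its place, clear of its neighbour. Lowering.

>>> arm_command:
  increments:
    - {"tx": 0,"ty": 1,"tz": 7,"wx": 0,"wy": 0,"wz": 0,"fingers": 22}
    - {"tx": 0,"ty": 0,"tz": 4,"wx": 0,"wy": 0,"wz": 0,"fingers": 22}
    - {"tx": 0,"ty": 0,"tz": 1,"wx": 0,"wy": 0,"wz": 0,"fingers": 22}
    - {"tx": 0,"ty": 0,"tz": 0,"wx": 0,"wy": 0,"wz": 0,"fingers": 22}

```text
time_s: 51.28
position: [0.6319, 0.1105, 0.0555]
orientation: [0.992, -0.01, 0.129, 0.001]
wrist_force: [-5.1, -0.2, 5.4]
grip_width: 0.297
```

>>> arm_command:
  increments:
    - {"tx": 0,"ty": 0,"tz": 0.5,"wx": 0,"wy": 0,"wz": 0,"fingers": 22}
    - {"tx": 0,"ty": 0,"tz": 0,"wx": 0,"wy": 0,"wz": 0,"fingers": 22}

```text
time_s: 51.52
position: [0.6319, 0.1105, 0.0554]
orientation: [0.992, -0.01, 0.129, 0.001]
wrist_force: [-7.9, 0.6, 8.6]
grip_width: 0.296
```

>>> arm_command:
  increments:
    - {"tx": -3,"ty": 0,"tz": -0.8,"wx": 0,"wy": 0,"wz": 0,"fingers": 22}
    - {"tx": -2,"ty": 0,"tz": 0,"wx": 0,"wy": 0,"wz": 0,"fingers": 22}
    - {"tx": -2,"ty": 0,"tz": 0,"wx": 0,"wy": 0,"wz": 0,"fingers": 22}
    - {"tx": -1,"ty": 0,"tz": 0,"wx": 0,"wy": 0,"wz": 0,"fingers": 22}
    - {"tx": 0,"ty": 0,"tz": 0,"wx": 0,"wy": 0,"wz": 0,"fingers": 22}

```text
time_s: 52.15
position: [0.6245, 0.1105, 0.0535]
orientation: [0.991, -0.01, 0.13, 0.001]
wrist_force: [-0.0, -0.2, 0.6]
grip_width: 0.295
```

>>> arm_command:
  increments:
    - {"tx": -1,"ty": 0,"tz": 0,"wx": 0,"wy": 0,"wz": 0,"fingers": 22}
    - {"tx": 0,"ty": 0,"tz": 0,"wx": 0,"wy": 0,"wz": 0,"fingers": 22}

```text
time_s: 52.4
position: [0.6235, 0.1105, 0.0532]
orientation: [0.991, -0.01, 0.13, 0.001]
wrist_force: [1.2, -0.3, -0.1]
grip_width: 0.295
```

>>> arm_command:
  increments:
    - {"tx": -1,"ty": 0,"tz": 0,"wx": 0,"wy": 0,"wz": 0,"fingers": 22}
    - {"tx": 0,"ty": 0,"tz": 0,"wx": 0,"wy": 0,"wz": 0,"fingers": 22}

```text
time_s: 52.65
position: [0.6225, 0.1106, 0.053]
orientation: [0.991, -0.01, 0.13, 0.001]
wrist_force: [-0.1, -0.4, 1.4]
grip_width: 0.298
```

```bash
python3 - <<'E'
from meas import *
go(D([.0325,.090,.0045]),down(0,1))
E
```

```text
t 52.65 pos [0.6225 0.1106 0.053 ] F [-0.1 -0.4  1.4] M [-0.03 -0.03 -0.03] grip mm 27.4 j [-0.01  0.3   1.8  -0.    0.78  1.58]
 rotvec [-0.001  0.001  0.   ] shift in cur frame [1.6 0.2 0.6] in target frame [1.6 0.2 0.6]
```

>>> arm_command:
  increments:
    - {"tx": -1,"ty": 0,"tz": 0,"wx": 0,"wy": 0,"wz": 0,"fingers": 22}
    - {"tx": 0,"ty": 0,"tz": 0,"wx": 0,"wy": 0,"wz": 0,"fingers": 22}

```text
time_s: 52.9
position: [0.6216, 0.1106, 0.0527]
orientation: [0.991, -0.01, 0.13, 0.001]
wrist_force: [0.9, -0.1, 1.2]
grip_width: 0.294
```

>>> arm_command:
  increments:
    - {"tx": -1,"ty": 0,"tz": 0,"wx": 0,"wy": 0,"wz": 0,"fingers": 22}
    - {"tx": 0,"ty": 0,"tz": 0,"wx": 0,"wy": 0,"wz": 0,"fingers": 22}

```text
time_s: 53.15
position: [0.6215, 0.1106, 0.0528]
orientation: [0.991, -0.01, 0.131, 0.001]
wrist_force: [6.1, -1.1, -1.8]
grip_width: 0.296
```

```bash
python3 - <<'E'
from meas import *
go(D([.0325,.090,.0045]),down(0,1))
E
```

```text
t 53.15 pos [0.6215 0.1106 0.0528] F [ 6.1 -1.1 -1.8] M [ 0.08 -0.77 -0.  ] grip mm 27.2 j [-0.01  0.3   1.8  -0.    0.78  1.58]
 rotvec [-0.001 -0.001  0.   ] shift in cur frame [2.5 0.2 0.7] in target frame [2.5 0.2 0.7]
```

Contact with the cleat. Press flat, release, clear away to the robot's side.

>>> arm_command:
  increments:
    - {"tx": 0,"ty": 0,"tz": 0.8,"wx": 0,"wy": 0,"wz": 0,"fingers": 22}
    - {"tx": 0,"ty": 0,"tz": 0,"wx": 0,"wy": 0,"wz": 0,"fingers": 31}
    - {"tx": 0,"ty": 0,"tz": 0,"wx": 0,"wy": 0,"wz": 0,"fingers": 40}
    - {"tx": 0,"ty": 0,"tz": 0,"wx": 0,"wy": 0,"wz": 0,"fingers": 40}
    - {"tx": 0,"ty": 0,"tz": -15,"wx": 0,"wy": 0,"wz": 0,"fingers": 40}

```text
time_s: 53.78
position: [0.6154, 0.1107, 0.065]
orientation: [0.992, -0.01, 0.128, 0.001]
wrist_force: [-0.4, -0.3, 0.4]
grip_width: 0.436
```

>>> arm_command:
  increments:
    - {"tx": 0,"ty": 0,"tz": -40,"wx": 0,"wy": 0,"wz": 0,"fingers": 50}
    - {"tx": 0,"ty": 0,"tz": -50,"wx": 0,"wy": 0,"wz": 0,"fingers": 50}
    - {"tx": -40,"ty": 40,"tz": -30,"wx": 0,"wy": 0,"wz": 0,"fingers": 50}
    - {"tx": -50,"ty": 50,"tz": -30,"wx": 0,"wy": 0,"wz": 0,"fingers": 50}
    - {"tx": -50,"ty": 50,"tz": 0,"wx": 0,"wy": 0,"wz": 0,"fingers": 50}

```text
time_s: 54.4
position: [0.4578, -0.0111, 0.1762]
orientation: [0.991, -0.009, 0.133, 0.002]
wrist_force: [0.4, -1.8, 0.5]
grip_width: 0.545
```

>>> arm_command:
  increments:
    - {"tx": 0,"ty": 60,"tz": 0,"wx": 0,"wy": 0,"wz": 0,"fingers": 50}
    - {"tx": 0,"ty": 60,"tz": 0,"wx": 0,"wy": 0,"wz": 0,"fingers": 50}
    - {"tx": 0,"ty": 60,"tz": 0,"wx": 0,"wy": 0,"wz": 0,"fingers": 50}
    - {"tx": -20,"ty": 60,"tz": 0,"wx": 0,"wy": 0,"wz": 0,"fingers": 50}
    - {"tx": -20,"ty": 40,"tz": 0,"wx": 0,"wy": 0,"wz": 0,"fingers": 50}

```text
time_s: 55.02
position: [0.4125, -0.2911, 0.1637]
orientation: [0.991, -0.011, 0.13, 0.002]
wrist_force: [0.6, -0.8, -0.1]
grip_width: 0.544
```

```bash
python3 - <<'E'
from meas import *
d=snap('side','z');e=snap('top','z')
cv2.imwrite('pics/z_z.png',cv2.resize(np.hstack([cv2.cvtColor(x,cv2.COLOR_RGB2BGR) for x in (d['img'][110:250,150:330],e['img'][110:250,170:350])]),None,fx=2.2,fy=2.2,interpolation=cv2.INTER_CUBIC))
# stones on the deck
for nm,dd in(('top',e),('side',d)):
    P=cloud(dd);hsv=cv2.cvtColor(dd['img'],cv2.COLOR_RGB2HSV);Q=(P-O)@RD
    m=((hsv[...,1]<80)&(hsv[...,2]<115)&(Q[...,2]>.013)&(Q[...,2]<.026)&(Q[...,0]>0)&(Q[...,0]<.1)&(abs(Q[...,1])<.16)).astype(np.uint8)
    N,l,st,ce=cv2.connectedComponentsWithStats(m)
    for i in range(1,N):
        if st[i,4]<25: continue
        w=np.array([Di(ray(dd,a,b,RD[:,2],RD[:,2]@O+.019))[:2] for b,a in np.argwhere(l==i)],np.float32)
        w0=w-w.mean(0);ev,V=np.linalg.eigh(w0.T@w0);a=(np.degrees(np.arctan2(V[1,1],V[0,1]))+90)%180-90
        print(nm,'c',w.mean(0).round(4),'x range',w[:,0].min().round(4),w[:,0].max().round(4),'ang',a.round(1),'z',np.median(Q[l==i][:,2]).round(4))
    # chips: reddish in tray area
    m=((hsv[...,0]<14)&(hsv[...,1]>120)&(hsv[...,2]>50)&(P[...,0]>.55)&(P[...,0]<.75)&(P[...,1]<-.13)&(P[...,1]>-.28)).astype(np.uint8)
    N,l,st,ce=cv2.connectedComponentsWithStats(m)
    for i in range(1,N):
        if st[i,4]>3: print(nm,'chip?',st[i],ce[i].round(1),np.median(P[l==i],0).round(4))
print(sense()['position'])
E
```

```text
top c [0.031  0.0892] x range 0.0014 0.0598 ang 0.1 z 0.0188
top c [0.0318 0.0284] x range 0.0024 0.0607 ang -0.5 z 0.0187
top c [ 0.0317 -0.031 ] x range 0.0007 0.0616 ang 1.8 z 0.019
top c [ 0.0303 -0.0904] x range 0.0015 0.0598 ang 1.0 z 0.0189
top chip? [296 164   5   6  19] [298.1 166.6] [ 0.6424 -0.1518  0.018 ]
top chip? [302 171   7   6  38] [304.7 173.6] [ 0.6213 -0.1728  0.0139]
side c [ 0.0296 -0.0845] x range -0.0011 0.0606 ang 2.6 z 0.0164
side c [ 0.0305 -0.0254] x range -0.0007 0.0609 ang -2.0 z 0.0164
side c [0.0311 0.0343] x range -0.0002 0.0612 ang -0.5 z 0.0163
side c [0.0298 0.0949] x range -0.0015 0.0609 ang -0.5 z 0.0162
side chip? [271 166   7   3  10] [274.5 166.5] [ 0.5802 -0.1354  0.0487]
[ 0.41163229 -0.29189756  0.16308907]
```

View pics/z_z.png

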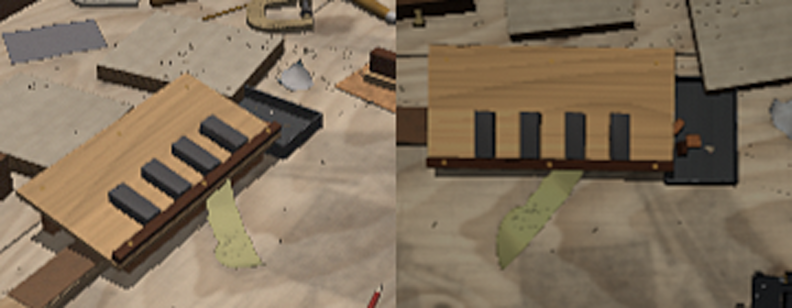

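View pics/z_top.png

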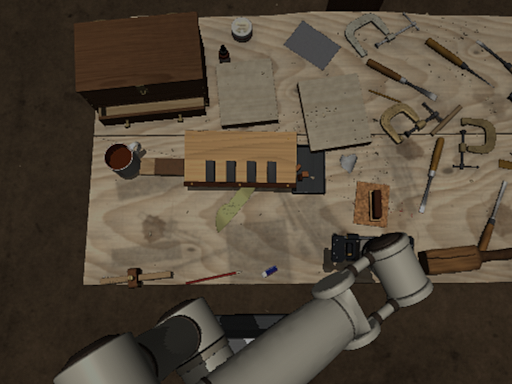

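```bash
python3 - <<'E'
from meas import *
e=dict(np.load('pics/z_top.npz'));P=cloud(e)
z=e['img'][142:200,280:335]; g=np.clip((z/255.)**.5*255,0,255).astype(np.uint8)
cv2.imwrite('pics/tray.png',cv2.resize(cv2.cvtColor(g,cv2.COLOR_RGB2BGR),None,fx=9,fy=9,interpolation=cv2.INTER_NEAREST))
print((P[160:180:1,294:312,2]*1000).round(0).astype(int))
E
```

```text
[[  61   58   60    6    4    1    7    3   -2    5    7    1    4    2
     6   -1    4    8]
 [  58   56 1338    7    1    2    3    3    1    2    3   -2    3    1
    -2    1   -2    2]
 [  57   56   56    5    1    3    5    4    4    5    5    4    0    4
     7    2    7    1]
 [  57   56   50    0    2    5    3    3    3    4    3   -1    8    4
     5   -2    8    9]
 [  53   54   60    1   18   14    5    5    4    7    7    6    2 1338
     5    8    0    2]
 [  53   53   59 1338   24   14   15    6    2    6    7    4    1    5
     6   -2    8    4]
 [  55   53   53   16   19   17   18   16   -1    6    7    4    4   -1
     3    0    4    6]
 [  55   53   53   21   16   23   16    3    4    3    4    1    1    4
     4   -3    2 1338]
 [  52   49   50   20   21   16   11    3   -1    4   -2    8    8   -5
     1    7    4    1]
 [  57   51   52   21   17   14    2    6    5    2    3    3   -3    3
     1    1    5    6]
 [  51   57   45 1338   17    7    4   -1    5   -1    3    4    2    4
     5    3    6    9]
 [  47   51   47   14    6    3    6    4   -3    7    2   15   10   13
     5   -2   10    1]
 [  45   50   46   10    2    4    3    9   12   14   18   13   18   14
     9    0    1    6]
 [  45   50   48   -2    7    5    5    4   17   14   21   12   12   21
    17    8    4    8]
 [  48   47   48    4    0    5   21   25   18   15   14   12   19   16
    13    4    1   -2]
 [  45   47   40    3   14   16   17   22   18   18   14   12   12   13
    18    8    2    2]
 [  44   44   45    4    8   21   17   26   21   14   20   15   13    9
    16   -4    5    4]
 [  46   48   40    0   12   12   16   18   19   12    8   10    7   10
     5    0    1    4]
 [  45   48   43    4    9   14   20   22   22    4    2    4    2   -3
     3    4    9    5]
 [  44   44   47    5   12   16   14   14   19    2    4    9   -1    0
     2    6    3    5]]
```

View pics/tray.png

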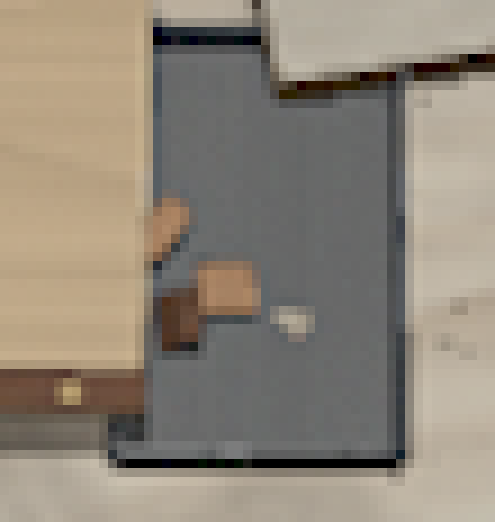

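All three chips lie in the tray at (170,230), (228,290) and (180,322), the scraper stands on its mat, and the four stones sit against the cleat with the arm clear. Handing in.

```bash
python3 - <<'E'
from station import *
print(sense()['time_s'],hand_in())
E
```

```text
the job is handed in; nothing more can be done
55.125 None
```

The job is done and handed in at 55.1 s of the 210 s allowed. I wiped the three chips along the cleat into the tray, stood the scraper back on its mat, then laid all four stones on the deck. One stone had been knocked aside mid-run, so I measured it again before picking it up.

What the last checks showed:
- **Chips:** the closing pictures show all three in the tray and none on the deck.
- **Stones:** the top view puts them at 89, 28, -31 and -90 mm along the cleat. They lie flat and within about 2° of straight up the slope. Each was slid down until the wrist force showed it touching the cleat.
- **Scraper and mug:** the scraper stands on the mat and the mug is where it started. The gripper was about 16 cm above the table, touching nothing.

Two things disagreed or failed:
- **Cameras:** the side camera read about 5–6 mm further left than the top one. I relied on the top view, which agreed with where the gripper met the scraper and with where the stones touched the cleat.
- **Refused moves:** the first two move calls were refused because their rows left out some fields. Nothing moved and no time was lost.

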